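Nest three saucepans with the handles fanned

TASK

Nest the three saucepans on the wooden stove cover with their handles fanned out. The medium pan was dropped into the large one askew, its handle riding on the rim close to the large handle: leave it inside, and swing its handle away from the large one until it drops into the large pan's pour lip and the pan sits flat, then set the small pan gently into the medium one, its handle in the medium pan's pour lip, so that it sits flat too. The large pan must stay as it stands, not be dragged or turned along, and do not disturb the mug, spoon and jars.

Things in the scene. Friction and masses are not known exactly. Their poses are not given: they have to be found in the camera images.
- large_pan: large steel saucepan, 152 mm across, 72 mm high, 1.6 kg, base 6 mm and wall 3 mm thick, rim a 4 mm bead; on a cork trivet (208 mm across, 14 mm thick, fixed) on the wooden stove cover (top 38 mm above the stove); pushed with over about 4 N at a grip, it turns along. Origin: centre of the underside; z is the pan's axis, x points along its handle; alike for the other pans.
- medium_pan: medium steel saucepan, 134 mm across, 0.3 to 0.5 kg; at the start inside the large pan and tipped up about 0.05 rad on its handle side, neck on the rim 29 to 55 degrees counter-clockwise of the large handle, short of the lip. Turns when its handle is pushed sideways (1 to 2 N at the grip), drops by itself into the lip, whose side then stops the handle: the push grows at once.
- small_pan: small steel saucepan, 116 mm across, 0.22 to 0.35 kg; stands alone on the cover at the start, right of the others. Lift it by its grip. Set down with its neck beside the medium pan's lip, it rides tipped on the rim like the medium pan and is turned likewise. Seated flat, a pan's underside is 6 mm above that of the next larger one, with about 6 mm of sideways play.
- medium_pan_handle (a point): centre of the medium pan's black grip, 143 mm from its axis and 86 mm above its underside: 92 mm long, 18 mm wide, 15 mm thick, along the pan's x, rising outward at 18 degrees. Between wall and grip is a round steel neck 10 mm thick, 34 mm long, beyond it a 22 mm hanging loop. Alike on all three pans
- small_pan_handle (a point): centre of the small pan's black grip, 134 mm from its axis and 86 mm above its underside
- tea_mug: white mug with a handle, 83 mm wide, 94 mm high, a bystander behind the small pan; origin at its underside
- spoon: teaspoon 130 mm long, a bystander lying flat in front; origin at its underside
- honey_jar: lidded jar, 71 mm wide, 110 mm high, a bystander behind the large pan; origin at its underside
- pepper_jar: green-capped spice jar, 46 mm wide, 106 mm high, a bystander behind the small pan at the right; origin at its underside
- large_pan_handle (a point): centre of the large pan's black grip, 152 mm from its axis. Each pan has ONE pour lip, a dip in its rim 9 mm deep and 20 mm wide, at the same angle on all: 65 to 90 degrees counter-clockwise (from above) of its own handle, not known closer: feel for it. The next pan's neck goes down only there

How it is judged:
By the outcome, as a careful person would: the job done as asked, in the order asked, and still so for the second after the job is handed in, with the robot touching nothing.
It also fails if it takes over 51 s, if anything falls off the work surface, if the arm or the gripper's body presses on something with over 40 N, if the wrist force passes 120 N, or if a joint passes its speed limit or range.

ROBOT

A 6-joint arm with a two-finger parallel gripper is mounted at the origin on a cart in front of the work surface, level with it; the furniture and walls round the work are solid. World frame = base frame: x ahead of the robot, y to its left, z up, the work surface at z = 0. Lengths are in mm, angles in rad, forces in N, time in s.
With the tool pointing down it reaches from about 350 to 725 mm from the base axis. Payload 6 kg.
Tool frame: the origin (TCP) lies at the very end of the fingers, on their centre line; the grasp point (between the pads) lies behind it (bot.pinch_z is the z of the grasp point in the tool frame, in mm); z points along the fingers, y is the direction in which the jaws open and shut (so a half turn about z gives the same grasp; the last joint's range is limited). The gripper opens to 85 mm and grips with 20 to 120 N. Pads are 22 mm wide; open, the fingers measure 114 mm over their backs; the gripper's body (76 mm by 85 mm) begins 54 mm behind the grasp point. The pads swing forward as they close: fully open they stand 13 mm farther back than shut.
Start: joints at [1.591, 0.04, 0.085, 0, -1.615, -0.334], TCP at [185.179, 570.682, 196.361] pointing down, gripper open.
Joint ranges: [-2.56, 2.56], [-1.29, 2.01], [-1.08, 1.49], [-3.29, 1.98], [-2.81, -0.18], [-2.99, 2.99]. Speed limits (rad/s): [2.57, 2.57, 3.01, 3.14, 3.14, 3.14].

INTERFACE

Orientations are given as a unit quaternion [w, x, y, z].
In Python, from rig import bot gives the robot as it stands.
- The arm moves only by the tool apply_moves, never from a script. Its argument "steps" is one flat list of numbers, 7 for each row, row after row: the opening, from 0 (shut) to 1 (fully open), then the shift along the tool's x, y, z in m, then the turn, a rotation vector about the tool's x, y, z in rad. In form: [fingers, x, y, z, wx, wy, wz, fingers, x, y, z, wx, wy, wz, ...]. A call has 1 to 10 rows; each row shifts and turns the pose as measured when the row begins, along the tool's axes as they then stand; what a row does not reach is not made up. A row lasts 1/10 s, in which the tool goes at most 50 mm and 8.59 degrees, less where a joint would pass 70% of its speed; a pose out of reach is approached as far as the arm can. A call with a gripper value outside its range is refused whole. The fingers move at their own pace and stop on an object; the grip force is fixed at half the most. Time passes only in rows, so rows that do not move let the fingers close. It gives the time, the measured TCP pose, the force and the opening at its end, in the units of the state.
- bot.read_state(): the state, without advancing time (a new reading comes with each control period).
- bot.read_camera(name): name is "side" or "top"; returns (picture, depth): 384x512x3 uint8, blue, green, red; 384x512 float32, mm along the optical axis (not along the pixel's ray), 0 where there is no reading.
- bot.calibration(name): a dict with "fx", "fy", "cx", "cy" (pixels), "dist" ([k1, k2, p1, p2, k3] as OpenCV has them; the pictures are not rectified), "cam_to_world" (4x4, takes a point from camera to world coordinates). Camera axes: x right, y up, looking along -z (the intrinsics and any distortion apply to the point x, -y, -z); pixel columns grow to the right and rows downward; lengths in mm; the calibration is good to about 2 mm. A picture is of the moment at which its call begins. calibration takes no time and is no camera call.
- bot.job_done(): hands the job in, once; it reports no verdict.
Trained networks look in the newest picture that a camera, given by its name, has taken for a name from the list of things; names that differ only in an ending like _2 or _b are one class to them, and where a whole thing is asked for, a point or a joint stands for the part that bears it (a point fixed in the world has none). Each returns a list of dicts, best first, with "score" (0 to 1); they miss things now and then, are a little off and sometimes report something else, mostly with a low value. They report only what shows in the picture. A call takes as long as a camera call.
- bot.find_in(camera, thing): "point" ([row, column] in pixels, amid what is visible of it).
- bot.cut_out(camera, thing): "pixels" (384x512 bool, what is visible of it) and "point" ([row, column] in pixels, amid what is visible of it).
The state is a dict: "t": time; "qpos": joint angles; "qd": joint speeds; "effort": joint torques, N m; "tool_pos": TCP position; "orientation": TCP orientation; "wrist_force": force on the tool from outside, world axes, zero at the start; "wrist_torque": the same for the moment, N m; "grip_width": finger opening in mm.
Only numpy, scipy, OpenCV 4.12 (cv2) and the standard library are available. Lean on these libraries where they do the work, as an engineer would, in place of code of your own. Each camera call takes 0.05 s, during which the arm holds its last target.

## Working session

There is one attempt and no reset: what is moved stays moved. The work goes in short steps, Python scripts to look and compute and a tool call to move; the robot and the scene stay as the last step left them, time stands still between calls to the robot, and variables do not carry over. Pictures are saved under pics/ and viewed, and the job is handed in when it is done.

Besides the shell and the picture viewer there is one more tool, called after "Request:" as a command line: name --argument value ..., lists and objects as JSON in quotes. apply_moves: Moves the arm, as the interface text tells. Its arguments: {"type":"object","properties":{"steps":{"type":"array","items":{"type":"number"}}},"required":["steps"]}

```bash
ls; mkdir -p pics; cat > h.py <<'E'
import numpy as np,cv2
from rig import bot
def R(q):
    from scipy.spatial.transform import Rotation as Ro
    return Ro.from_quat([q[1],q[2],q[3],q[0]])
def world(name,depth,rc):
    c=bot.calibration(name);K=np.array([[c['fx'],0,c['cx']],[0,c['fy'],c['cy']],[0,0,1]],float)
    rc=np.atleast_2d(np.array(rc,float));uv=rc[:,::-1].copy()
    n=cv2.undistortPoints(uv.reshape(-1,1,2),K,np.array(c['dist'],float)).reshape(-1,2)
    d=depth[rc[:,0].round().astype(int),rc[:,1].round().astype(int)]
    p=np.c_[n[:,0]*d,-n[:,1]*d,-d,np.ones(len(d))]
    return (p@np.array(c['cam_to_world']).T)[:,:3]
def project(name,P):
    c=bot.calibration(name);K=np.array([[c['fx'],0,c['cx']],[0,c['fy'],c['cy']],[0,0,1]],float)
    M=np.linalg.inv(np.array(c['cam_to_world']));P=np.atleast_2d(P)
    q=np.c_[P,np.ones(len(P))]@M.T
    q=q[:,:3]*[1,-1,-1]
    uv=cv2.projectPoints(q.reshape(-1,1,3),np.zeros(3),np.zeros(3),K,np.array(c['dist'],float))[0].reshape(-1,2)
    return uv[:,::-1]
def cloud(name,depth):
    rr,cc=np.mgrid[0:384,0:512];rc=np.c_[rr.ravel(),cc.ravel()]
    return world(name,depth,rc).reshape(384,512,3)
E
python3 - <<'E'
from h import *
s=bot.read_state();print(s, bot.pinch_z)
for n in ['top','side']:
    im,d=bot.read_camera(n);cv2.imwrite(f'pics/{n}0.png',im);np.save(f'{n}0.npy',d)
    print(n,bot.calibration(n))
    for t in ['large_pan','medium_pan','small_pan','medium_pan_handle','small_pan_handle','large_pan_handle','tea_mug','spoon','honey_jar','pepper_jar']:
        r=bot.find_in(n,t)
        for e in r[:2]: print(t,round(e['score'],2),np.round(e['point']),world(n,d,e['point']).round())
E
```

```text
pics
{'t': 0.0, 'qpos': array([ 1.59069895e+00,  4.08516780e-02,  8.38145647e-02, -5.16681846e-04,
       -1.61549540e+00, -3.33715342e-01]), 'qd': array([-4.99268581e-04,  1.39589366e-04, -4.58387034e-05,  7.75239424e-04,
       -1.35130396e-04,  2.20534763e-03]), 'effort': array([ 6.93491916e-05, -3.68203676e+01,  3.47417343e+01,  6.93225414e+00,
       -5.37519270e-03,  4.52732763e-06]), 'tool_pos': array([184.98869245, 570.3593639 , 195.34799839]), 'orientation': array([ 8.99956135e-04,  9.87716795e-01, -1.56252078e-01, -1.01380764e-04]), 'wrist_force': array([-0.30360661,  1.01076544, -0.49462833]), 'wrist_torque': array([ 0.05686399,  0.02865482, -0.02308937]), 'grip_width': 85.96088817454573} -18.700000000000003
top {'fx': 417.1270520337239, 'fy': 417.1270520337239, 'cx': 258.0414617038704, 'cy': 193.62090694194512, 'dist': array([-0.08899028,  0.        ,  0.        ,  0.        ,  0.        ]), 'cam_to_world': array([[ 1.30904358e-01,  9.65330836e-01, -2.25832738e-01,
         3.45001036e+02],
       [-9.91394592e-01,  1.27669905e-01, -2.89336980e-02,
        -8.36244597e+01
[... 1050 characters left out ...]
      1.14001542e+03],
       [ 0.00000000e+00,  0.00000000e+00,  0.00000000e+00,
         1.00000000e+00]])}
large_pan 0.94 [244. 278.] [[569. 230. 133.]]
medium_pan 0.64 [218. 282.] [[528.  59.  60.]]
small_pan 0.81 [158. 268.] [[ 526. -270.   46.]]
small_pan 0.47 [242. 280.] [[562. 226. 136.]]
medium_pan_handle 0.94 [219. 282.] [[532.  70.  68.]]
small_pan_handle 0.6 [160. 268.] [[ 526. -259.   45.]]
small_pan_handle 0.31 [241. 278.] [[564. 186.  96.]]
large_pan_handle 0.67 [240. 280.] [[560. 209. 126.]]
spoon 0.42 [199. 306.] [[ 318. -484. -382.]]
honey_jar 0.6 [157. 271.] [[ 515. -268.   50.]]
honey_jar 0.58 [257. 224.] [[724. 254. 130.]]
pepper_jar 0.6 [142. 214.] [[ 716. -303.  116.]]
```

```bash
python3 - <<'E'
import cv2
a=cv2.imread('pics/top0.png');cv2.imwrite('pics/top0z.png',cv2.resize(a[90:290,110:400],None,fx=2.7,fy=2.7,interpolation=cv2.INTER_CUBIC))
a=cv2.imread('pics/side0.png');cv2.imwrite('pics/side0z.png',cv2.resize(a[90:330,120:420],None,fx=2.5,fy=2.5,interpolation=cv2.INTER_CUBIC))
E
```

```text
(no output)
```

View pics/top0z.png

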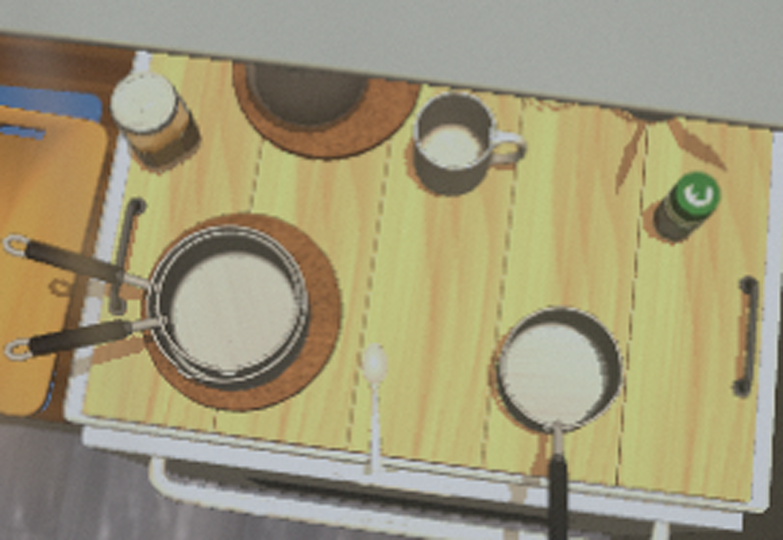

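View pics/side0z.png

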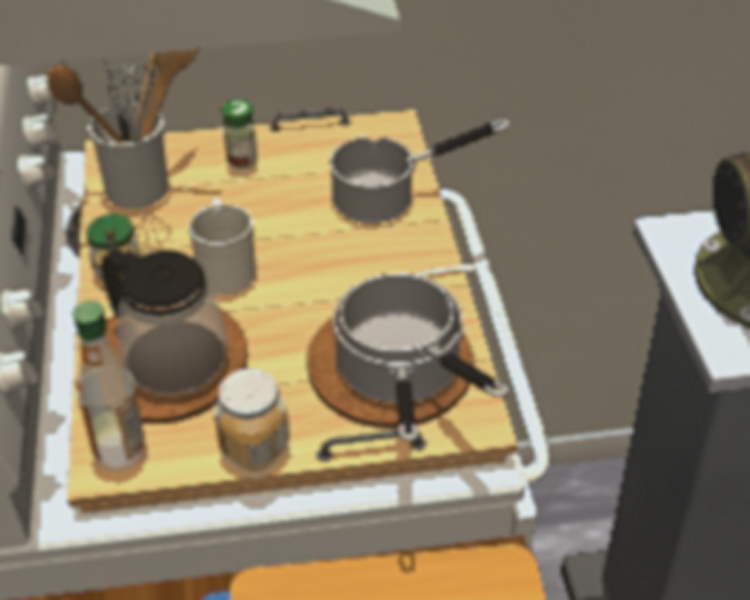

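View pics/top0.png

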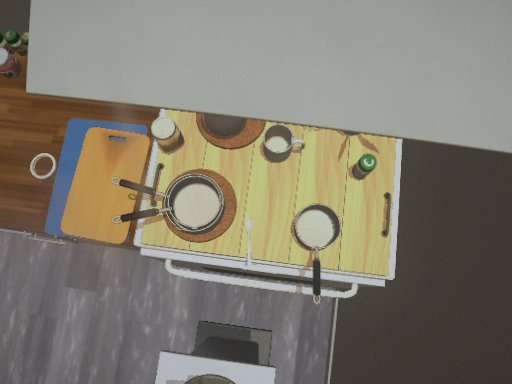

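The top view shows the nested pair at left (centre near px 197,202). Its upper handle (130,185) is the large pan's and the lower one (140,215) the medium's. The small pan is at (316,227) with its handle toward the robot. Next I'll measure them.

```bash
python3 - <<'E'
from h import *
np.set_printoptions(suppress=True,precision=1)
im=cv2.imread('pics/top0.png');d=np.load('top0.npy');C=cloud('top',d)
ims=cv2.imread('pics/side0.png');S=cloud('side',np.load('side0.npy'))
for n,c in(('top',C),('side',S)):
    m=(c[...,2]>30)&(c[...,2]<45)&(c[...,0]>450)&(c[...,0]<650)&(c[...,1]>-150)&(c[...,1]<0);print(n,'cover z',np.median(c[m][:,2]))
# height map print around regions
def topview(c,im,x0,x1,y0,y1,name):
    r=1.0
    W=int((y1-y0)/r);H=int((x1-x0)/r);o=np.zeros((H,W,3),np.uint8);z=np.full((H,W),-99.)
    P=c.reshape(-1,3);I=im.reshape(-1,3);k=(P[:,0]>x0)&(P[:,0]<x1)&(P[:,1]>y0)&(P[:,1]<y1)&(P[:,2]>20)
    P=P[k];I=I[k];o_=np.argsort(P[:,2])
    for p,i in zip(P[o_],I[o_]):
        a=int((x1-p[0])/r);b=int((y1-p[1])/r);cv2.circle(o,(b,a),1,cv2.applyColorMap(np.uint8([[np.clip((p[2]-30)*1.7,0,255)]]),cv2.COLORMAP_JET)[0,0].tolist(),-1)
    cv2.imwrite(name,cv2.resize(o,None,fx=1.8,fy=1.8))
topview(C,im,380,680,0,340,'pics/hm_top.png');topview(S,ims,380,680,0,340,'pics/hm_side.png')
def circ(P,r0):
    from scipy.optimize import least_squares
    f=lambda v:np.hypot(P[:,0]-v[0],P[:,1]-v[1])-v[2]
    return least_squares(f,[P[:,0].mean(),P[:,1].mean(),r0],loss='soft_l1').x
for n,c in(('top',C),('side',S)):
    P=c.reshape(-1,3)
    k=(np.hypot(P[:,0]-555,P[:,1]-120)<85)&(P[:,2]>90);Q=P[k];print(n,'pair z hist',np.histogram(Q[:,2],bins=np.arange(90,160,4)))
    k=(np.hypot(P[:,0]-548,P[:,1]+220)<75)&(P[:,2]>44);Q=P[k];print(n,'small z hist',np.histogram(Q[:,2],bins=np.arange(44,150,4)))
E
```

```text
top cover z 37.88360053525889
side cover z 37.555647719949775
top pair z hist (array([ 35,  44,  47,  38,  48,  51,  77, 128, 168, 119, 110,  72,   2,
         0,   0,   0,   0]), array([ 90,  94,  98, 102, 106, 110, 114, 118, 122, 126, 130, 134, 138,
       142, 146, 150, 154, 158]))
top small z hist (array([492,  71,  25,  24,  14,  19,  23,  21,  24,  22,  21,  24,  23,
        21,  33,  53,  97,  14,   0,   0,   0,   0,   0,   0,   0,   0]), array([ 44,  48,  52,  56,  60,  64,  68,  72,  76,  80,  84,  88,  92,
        96, 100, 104, 108, 112, 116, 120, 124, 128, 132, 136, 140, 144,
       148]))
side pair z hist (array([ 66,  85,  84,  82,  93, 117, 133, 135, 164, 105,  83,  35,   1,
         0,   0,   0,   0]), array([ 90,  94,  98, 102, 106, 110, 114, 118, 122, 126, 130, 134, 138,
       142, 146, 150, 154, 158]))
side small z hist (array([79, 56, 42, 56, 62, 44, 49, 55, 59, 57, 52, 53, 63, 51, 56, 48, 45,
       12,  0,  0,  0,  0,  0,  0,  0,  0]), array([ 44,  48,  52,  56,  60,  64,  68,  72,  76,  80,  84,  88,  92,
        96, 100, 104, 108, 112, 116, 120, 124, 128, 132, 136, 140, 144,
       148]))
```

View pics/hm_top.png

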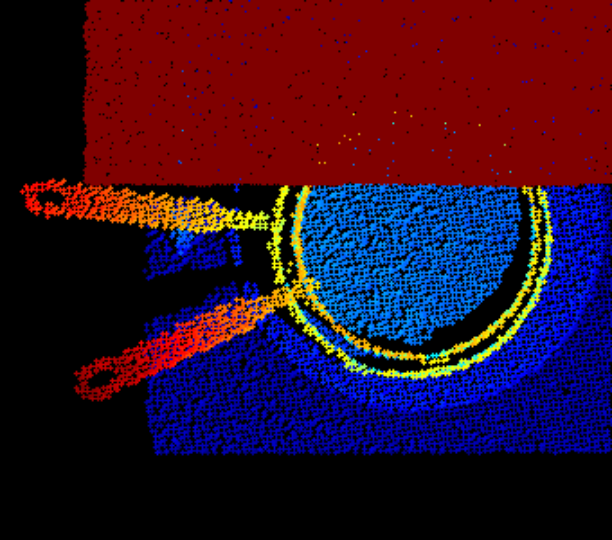

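View pics/hm_side.png

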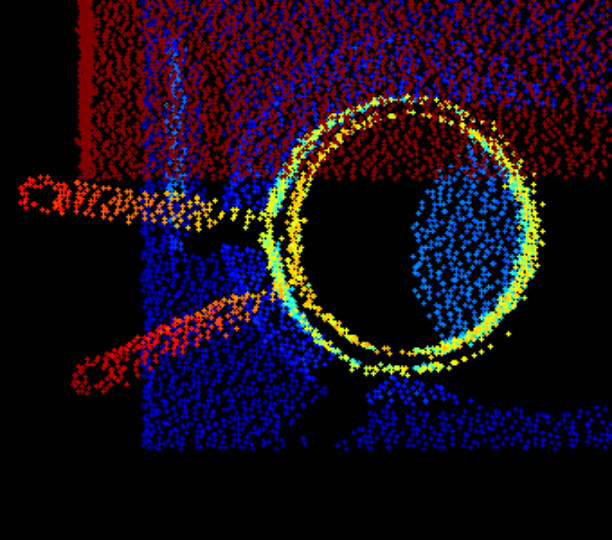

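Both height maps show the rims and handles clearly, and a high surface (the hood) from x≈578 on. I'll check its height and fit the pans.

```bash
cat >> h.py <<'E'
from scipy.optimize import least_squares
def circ(P,r0,fix=False):
    f=(lambda v:np.hypot(P[:,0]-v[0],P[:,1]-v[1])-(r0 if fix else v[2]))
    s=least_squares(f,[P[:,0].mean(),P[:,1].mean(),r0],loss='soft_l1');return s.x,len(P),np.median(np.abs(s.fun))
def handle(P,c,zmin,a0,a1,r0=None,r1=None):
    # line through grip points; returns angle and median line
    v=P[:,:2]-c;r=np.hypot(*v.T);a=np.degrees(np.arctan2(v[:,1],v[:,0]))%360
    k=(r>r0)&(r<r1)&(P[:,2]>zmin)&(P[:,2]<220)&(a>a0)&(a<a1);Q=P[k]
    vx,vy,x,y=cv2.fitLine(Q[:,:2].astype(np.float32),cv2.DIST_HUBER,0,.01,.01).ravel()
    if vx*(x-c[0])+vy*(y-c[1])<0: vx,vy=-vx,-vy
    off=(c[0]-x)*vy-(c[1]-y)*vx
    zf=np.polyfit(r[k],Q[:,2],1)
    return dict(ang=float(np.degrees(np.arctan2(vy,vx))%360),bear=float(np.median(a[k])),n=int(k.sum()),off=float(off),zat=float(np.polyval(zf,143)),slope=float(np.degrees(np.arctan(zf[0]))),p=Q[:,:2].mean(0).round(1),rmax=float(r[k].max()))
E
python3 - <<'E'
from h import *
np.set_printoptions(suppress=True,precision=1)
C={n:cloud(n,np.load(n+'0.npy')) for n in('top','side')}
k=(C['top'][...,2]>200);P=C['top'][k];k=(P[:,1]>-400)&(P[:,1]<400)&(P[:,0]>500)
P=P[k];print('hood z pct',np.percentile(P[:,2],[1,5,50,95]),'xmin',np.percentile(P[:,0],[.5,1,5]),'y',P[:,1].min(),P[:,1].max())
for n in C:
    P=C[n].reshape(-1,3)
    c0=np.array([550,118]);r=np.hypot(*(P[:,:2]-c0).T)
    Q=P[(r<84)&(r>66)&(P[:,2]>120)&(P[:,2]<128)]
    L=circ(Q,74,True);print(n,'large',L)
    c0=L[0][:2]
    r=np.hypot(*(P[:,:2]-c0).T);Q=P[(r<72)&(r>50)&(P[:,2]>112)&(P[:,2]<140)]
    M=circ(Q,65);print(n,'med',M)
    A=np.c_[Q[:,:2]-M[0][:2],np.ones(len(Q))];print(' plane',np.linalg.lstsq(A,Q[:,2],rcond=None)[0].round(3))
    print(' LH',handle(P,c0,110,50,92,110,205));print(' MH',handle(P,M[0][:2],110,98,140,100,195))
    c0=np.array([548,-222]);r=np.hypot(*(P[:,:2]-c0).T);Q=P[(r<72)&(P[:,2]>106)&(P[:,2]<116)]
    c0=Q[:,:2].mean(0)
    s=circ(Q,56);print(n,'small',s);print(' SH',handle(P,s[0][:2],70,150,230,88,190))
    # lip: rim z by angle
    c=s[0];r=np.hypot(*(P[:,:2]-c[:2]).T);k=(abs(r-57)<4)&(P[:,2]>85);Q=P[k];a=np.degrees(np.arctan2(Q[:,1]-c[1],Q[:,0]-c[0]))%360
    print(' rim zmax per 10deg',[(int(t),round(float(np.max(Q[(a>=t)&(a<t+10)][:,2])),0)) for t in range(0,360,10) if ((a>=t)&(a<t+10)).any()])
E
```

```text
hood z pct [637.2 642.1 672.6 706.2] xmin [578.4 578.9 584.2] y -399.9973439592294 292.8499059945934
top large (array([547.7, 112.7,  74. ]), 290, np.float64(2.430093225453369))
top med (array([548.1, 108.5,  66.6]), 372, np.float64(0.8615274971496021))
 plane [ -0.    0.  127.4]
 LH {'ang': 83.35392761230469, 'bear': 83.95575974041472, 'n': 269, 'off': 1.475555142894084, 'zat': 141.2918297223514, 'slope': 17.161888273190343, 'p': array([564.3, 267.5]), 'rmax': 202.93991989411805}
 MH {'ang': 115.84724426269531, 'bear': 114.58205749089593, 'n': 294, 'off': -3.153953447805044, 'zat': 158.54502926278164, 'slope': 19.684756110776693, 'p': array([487.6, 241.4]), 'rmax': 194.22967295829184}
top small (array([ 530.2, -215.8,   57.9]), 116, np.float64(0.8815123326862455))
 SH {'ang': 183.65586853027344, 'bear': 183.13478783376988, 'n': 277, 'off': -1.1279464894723983, 'zat': 132.37153894638396, 'slope': 16.468261017722316, 'p': array([ 390.7, -223.8]), 'rmax': 189.84666496832156}
 rim zmax per 10deg [(0, 647.0), (10, 646.0), (20, 644.0), (30, 642.0), (40, 112.0), (50, 110.0), (60, 110.0), (
[... 1103 characters left out ...]
27441406, 'bear': 182.1799868351054, 'n': 150, 'off': -3.790544097778602, 'zat': 129.96534845080078, 'slope': 17.026572244929564, 'p': array([ 396. , -219.9]), 'rmax': 189.31710518240445}
 rim zmax per 10deg [(0, 645.0), (10, 643.0), (20, 643.0), (30, 110.0), (40, 111.0), (50, 109.0), (60, 109.0), (70, 108.0), (80, 110.0), (90, 108.0), (100, 110.0), (110, 110.0), (120, 109.0), (130, 110.0), (140, 108.0), (150, 114.0), (160, 110.0), (170, 113.0), (180, 109.0), (190, 111.0), (200, 107.0), (210, 112.0), (220, 110.0), (230, 108.0), (240, 111.0), (250, 99.0), (260, 110.0), (270, 113.0), (280, 109.0), (290, 112.0), (300, 112.0), (310, 110.0), (320, 112.0), (330, 640.0), (340, 643.0), (350, 644.0)]
```

```bash
python3 - <<'E'
from h import *
C={n:cloud(n,np.load(n+'0.npy')) for n in('top','side')}
for n,c in(('top',(530.2,-215.8)),('side',(533.7,-214.3))):
    P=C[n].reshape(-1,3)
    r=np.hypot(*(P[:,:2]-c).T);k=(abs(r-57)<4.5)&(P[:,2]>85)&(P[:,2]<200);Q=P[k];a=np.degrees(np.arctan2(Q[:,1]-c[1],Q[:,0]-c[0]))%360
    print(n,[(t,round(float(np.max(Q[(a>=t)&(a<t+3)][:,2])),0)) for t in range(225,290,3) if ((a>=t)&(a<t+3)).any()])
for n,c in(('top',(548,113)),('side',(550.1,117.7))):
    P=C[n].reshape(-1,3)
    r=np.hypot(*(P[:,:2]-c).T);k=(abs(r-75)<4)&(P[:,2]>100)&(P[:,2]<150);Q=P[k];a=np.degrees(np.arctan2(Q[:,1]-c[1],Q[:,0]-c[0]))%360
    print(n,[(t,round(float(np.max(Q[(a>=t)&(a<t+3)][:,2])),0)) for t in range(120,190,3) if ((a>=t)&(a<t+3)).any()])
for n,box in (('top',(195,265,290,345)),('side',(140,185,245,295)),('top',(165,245,110,245)),('side',(195,260,245,325))):
    im=cv2.imread(f'pics/{n}0.png')[box[0]:box[1],box[2]:box[3]];f=600/max(im.shape);cv2.imwrite(f'pics/z_{n}_{box[0]}.png',cv2.resize(im,None,fx=f,fy=f,interpolation=cv2.INTER_CUBIC))
E
```

```text
top [(225, 113.0), (228, 108.0), (231, 112.0), (234, 109.0), (237, 108.0), (240, 109.0), (243, 110.0), (246, 110.0), (249, 104.0), (252, 101.0), (255, 101.0), (258, 103.0), (261, 102.0), (264, 105.0), (267, 109.0), (270, 110.0), (273, 109.0), (276, 110.0), (279, 111.0), (282, 108.0), (285, 111.0), (288, 108.0)]
side [(225, 106.0), (228, 109.0), (231, 95.0), (234, 106.0), (237, 108.0), (240, 112.0), (243, 104.0), (246, 111.0), (249, 96.0), (252, 98.0), (255, 99.0), (258, 98.0), (261, 85.0), (264, 100.0), (267, 110.0), (270, 113.0), (273, 91.0), (276, 109.0), (279, 103.0), (282, 108.0), (285, 109.0), (288, 105.0)]
top [(120, 121.0), (123, 123.0), (126, 121.0), (129, 126.0), (132, 125.0), (135, 124.0), (138, 124.0), (141, 122.0), (144, 123.0), (147, 125.0), (150, 124.0), (153, 120.0), (156, 115.0), (159, 111.0), (162, 116.0), (165, 123.0), (168, 125.0), (171, 125.0), (174, 125.0), (177, 124.0), (180, 125.0), (183, 123.0), (186, 125.0), (189, 125.0)]
side [(120, 103.0), (123, 126.0), (126, 122.0), (129, 123.0), (132, 115.0), (135, 122.0), (138, 122.0), (141, 118.0), (144, 127.0), (147, 122.0), (150, 112.0), (153, 116.0), (156, 119.0), (159, 114.0), (162, 116.0), (165, 122.0), (168, 123.0), (171, 122.0), (174, 122.0), (177, 119.0), (180, 127.0), (183, 121.0), (186, 124.0), (189, 124.0)]
```

View pics/z_side_140.png

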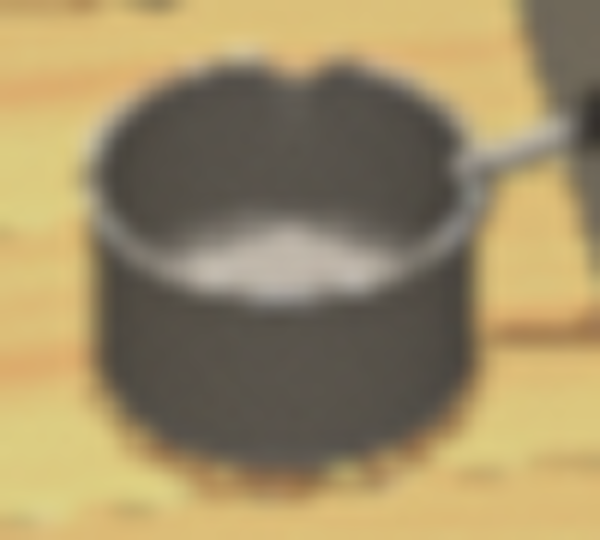

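View pics/z_side_195.png

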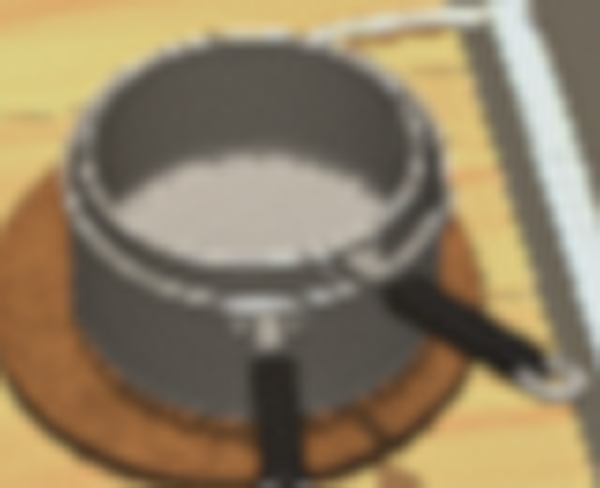

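View pics/z_top_165.png

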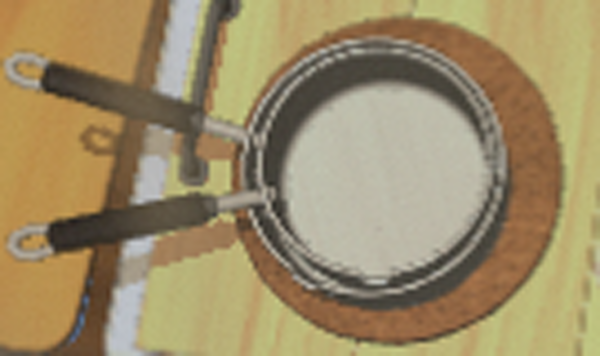

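```bash
cat > plan.py <<'E'
from h import *
from scipy.spatial.transform import Rotation as Ro, Slerp
def yaw_of(o):
    y=o.as_matrix()[:,1];return np.degrees(np.arctan2(y[1],y[0]))%360
def down(yawdeg,tilt=0):
    a=np.radians(yawdeg);y=np.array([np.cos(a),np.sin(a),0]);z=np.array([0,0,-1.]);x=np.cross(y,z)
    return Ro.from_matrix(np.c_[x,y,z])
def rows(path,f,nd=4):
    "path: list of (pos,yaw,n) from the current state"
    s=bot.read_state();p=s['tool_pos'];o=R(s['orientation']);out=[]
    for tp,ty,n in path:
        tp=np.array(tp,float);to=down(ty)
        rv=(o.inv()*to).as_rotvec();p0,o0=p,o
        for i in range(1,n+1):
            pn=p0+(tp-p0)*i/n;on=o0*Ro.from_rotvec(rv*i/n)
            out.append([f]+list(o.inv().apply(pn-p)/1000)+list((o.inv()*on).as_rotvec()));p,o=pn,on
    out=np.round(out,nd)
    print('[\n'+',\n'.join(','.join(f'{v+0:g}' for v in r) for r in out)+']')
def st():
    s=bot.read_state();print('t',round(s['t'],2),'pos',s['tool_pos'].round(1),'yaw',round(yaw_of(R(s['orientation'])),2),'z',R(s['orientation']).as_matrix()[:,2].round(3),'F',s['wrist_force'].round(2),'grip',round(s['grip_width'],1),'q6',s['qpos'].round(2))
E
python3 - <<'E'
from plan import *
st();rows([((514,258,200),205.9,10)],0)
E
```

```text
t 1.1 pos [185.2 570.7 196.4] yaw 252.02 z [-0. -0. -1.] F [-0.44 -0.49  0.86] grip 85.2 q6 [ 1.59  0.04  0.08 -0.   -1.62 -0.33]
[
0,0.0409,0.0196,-0.0004,0,0,0.0805,
0,0.0424,0.0162,-0.0004,0,0,0.0805,
0,0.0435,0.0128,-0.0004,0,0,0.0805,
0,0.0444,0.0092,-0.0004,0,0,0.0805,
0,0.045,0.0056,-0.0004,0,0,0.0805,
0,0.0453,0.002,-0.0004,0,0,0.0805,
0,0.0453,-0.0017,-0.0004,0,0,0.0805,
0,0.0451,-0.0053,-0.0004,0,0,0.0805,
0,0.0445,-0.0089,-0.0004,0,0,0.0805,
0,0.0436,-0.0125,-0.0004,0,0,0.0805]
```

Request:
apply_moves --steps '[0,0.041,0.0196,-0.0004,0,0,0.0805,0,0.0424,0.016,-0.0004,0,0,0.0805,0,0.0435,0.0128,-0.0004,0,0,0.0805,0,0.0444,0.009,-0.0004,0,0,0.0805,0,0.045,0.0056,-0.0004,0,0,0.0805,0,0.0453,0.002,-0.0004,0,0,0.0805,0,0.0453,-0.0017,-0.0004,0,0,0.0805,0,0.045,-0.005,-0.0004,0,0,0.0805,0,0.0445,-0.009,-0.0004,0,0,0.0805,0,0.0436,-0.0125,-0.0004,0,0,0.0805]'

```text
t: 2.1
tool_pos: [518.2, 246.3, 200.5]
orientation: [-0.001, 0.842, -0.54, 0.0]
wrist_force: [0.4, 1.2, -0.3]
grip_width: 0.2
```

```bash
python3 - <<'E'
from plan import *
st();rows([((514,258,192),205.9,2),((514,258,136),205.9,3)],0)
E
```

```text
t 2.1 pos [518.2 246.3 200.5] yaw 204.68 z [ 0.002  0.001 -1.   ] F [ 0.38  1.21 -0.27] grip 0.2 q6 [ 0.79 -0.03  0.02  0.   -1.62 -0.36]
[
0,-0.0062,-0.0005,0.0043,-0.0009,0.0001,-0.0106,
0,-0.0062,-0.0006,0.0043,-0.0009,0.0001,-0.0106,
0,0,0,0.0187,0,0,0,
0,0,0,0.0187,0,0,0,
0,0,0,0.0187,0,0,0]
```

Request:
apply_moves --steps '[0,-0.006,-0.0005,0.004,0,0,-0.01,0,-0.006,-0.0005,0.004,0,0,-0.01,0,0,0,0,0,0,0]'

```text
t: 2.4
tool_pos: [517.2, 253.2, 191.6]
orientation: [-0.0, 0.845, -0.535, 0.001]
wrist_force: [0.4, -0.1, -1.1]
grip_width: -0.2
```

```bash
python3 - <<'E'
from plan import *
st();
for n in('top','side'):
    im,d=bot.read_camera(n);cv2.imwrite(f'pics/{n}1.png',im)
    a=im[130:300,90:300] if n=='top' else im[90:330,180:440]
    cv2.imwrite(f'pics/{n}1z.png',cv2.resize(a,None,fx=2.4,fy=2.4,interpolation=cv2.INTER_CUBIC))
rows([((514,258,136),205.9,4)],0)
E
```

```text
t 2.4 pos [517.2 253.2 191.6] yaw 205.3 z [ 0.001 -0.    -1.   ] F [ 0.37 -0.12 -1.11] grip -0.2 q6 [ 0.8  -0.03  0.01  0.   -1.61 -0.36]
[
0,-0.0014,0.0003,0.0141,-0.0005,-0.0003,-0.0025,
0,-0.0014,0.0002,0.0141,-0.0005,-0.0003,-0.0025,
0,-0.0014,0.0002,0.0141,-0.0005,-0.0003,-0.0025,
0,-0.0014,0.0002,0.0141,-0.0005,-0.0003,-0.0025]
```

View pics/top1z.png

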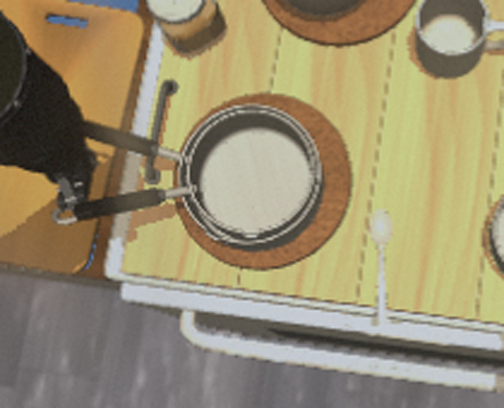

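View pics/side1z.png

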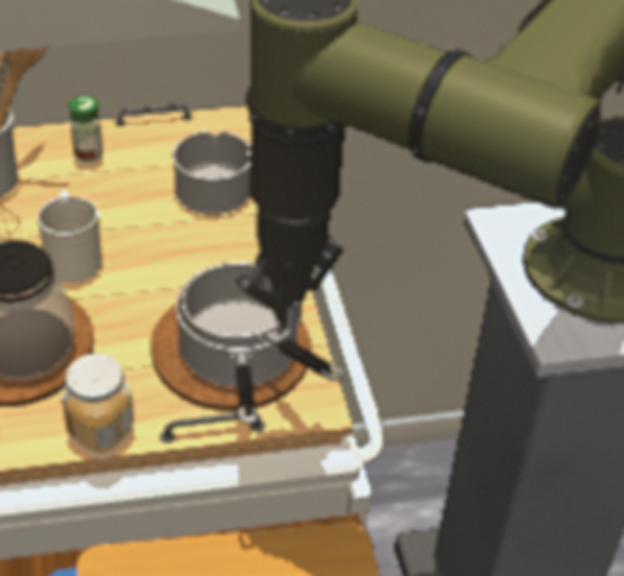

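```bash
python3 - <<'E'
from plan import *
P=np.array([[517.2,253.2,191.6],[514,258,136]])
for n in('top','side'):
    uv=project(n,P);print(n,uv.round(1))
    im=cv2.imread(f'pics/{n}1.png')
    im=cv2.resize(im,None,fx=5,fy=5,interpolation=cv2.INTER_CUBIC)
    for (r,c),col in zip(uv,((0,0,255),(255,0,255))): cv2.circle(im,(int(c*5+2),int(r*5+2)),6,col,2)
    r,c=(uv[0]*5).astype(int);cv2.imwrite(f'pics/{n}1p.png',im[max(0,r-250):r+250,max(0,c-350):c+350])
E
```

```text
top [[200.3 130.7]
 [205.9 135. ]]
side [[233.4 298.9]
 [248.3 299.7]]
```

View pics/top1p.png

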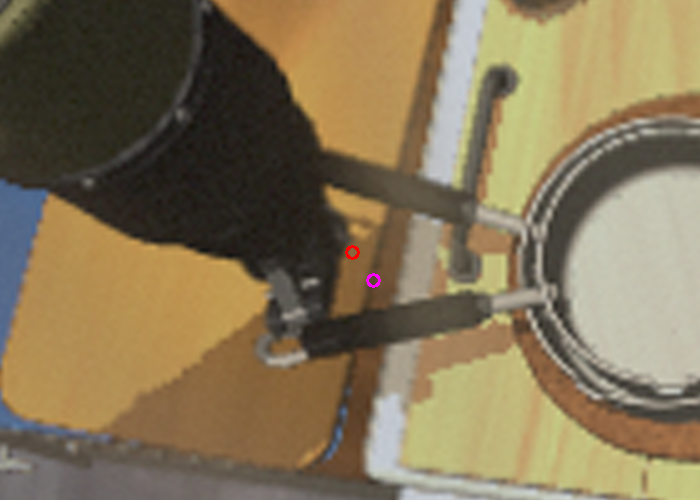

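View pics/side1p.png

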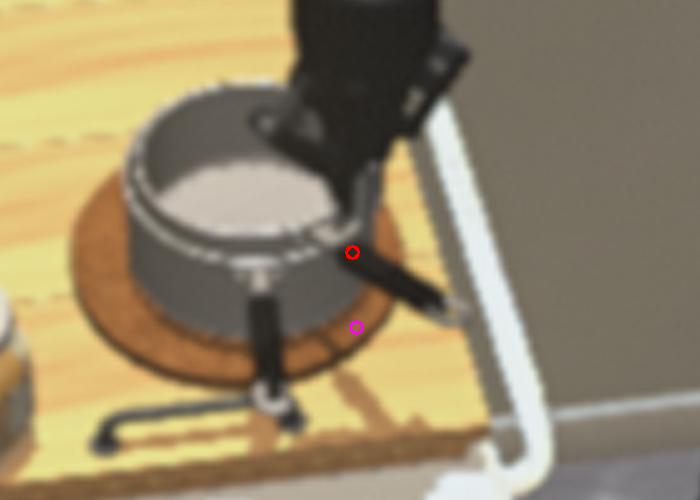

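```bash
python3 - <<'E'
from plan import *
st()
for n in('top','side'):
    im,d=bot.read_camera(n);P=cloud(n,d).reshape(-1,3)
    for lo,hi in((185,200),(200,215),(215,230),(230,250)):
        k=(abs(P[:,0]-517)<60)&(abs(P[:,1]-253)<60)&(P[:,2]>lo)&(P[:,2]<hi);Q=P[k]
        if len(Q): print(n,lo,len(Q),Q.min(0).round(),Q.mean(0).round(),Q.max(0).round())
st()
E
```

```text
t 2.5 pos [517.2 253.4 192.4] yaw 205.33 z [ 0.002 -0.    -1.   ] F [-0.4   0.39  0.86] grip -0.4 q6 [ 0.8  -0.03  0.01  0.   -1.61 -0.36]
top 230 23 [507. 241. 232.] [518. 243. 241.] [531. 252. 249.]
side 215 3 [520. 261. 228.] [521. 262. 228.] [522. 264. 229.]
side 230 45 [503. 254. 232.] [519. 262. 241.] [532. 268. 249.]
t 2.6 pos [517.3 253.5 192.9] yaw 205.33 z [ 0.003  0.    -1.   ] F [0.17 0.45 0.9 ] grip 0.1 q6 [ 0.8  -0.03  0.01  0.   -1.61 -0.36]
```

```bash
python3 - <<'E'
from plan import *
im,d=bot.read_camera('side');C=cloud('side',d)
for r in range(212,242,2): print(r,C[r,294:304:2].round().astype(int).tolist(), im[r,296:302:2].mean(1).round().tolist())
cv2.imwrite('pics/s2.png',cv2.resize(im[190:270,250:350],None,fx=8,fy=8,interpolation=cv2.INTER_NEAREST))
E
```

```text
212 [[535, 262, 283], [530, 262, 282], [527, 272, 292], [522, 274, 293], [512, 255, 273]] [43.0, 38.0, 38.0]
214 [[538, 279, 293], [531, 268, 281], [527, 274, 287], [521, 272, 283], [515, 268, 278]] [40.0, 37.0, 38.0]
216 [[538, 278, 284], [531, 271, 276], [526, 269, 275], [520, 269, 273], [514, 263, 267]] [38.0, 36.0, 40.0]
218 [[537, 277, 276], [528, 257, 256], [525, 267, 264], [520, 267, 264], [513, 263, 259]] [37.0, 40.0, 64.0]
220 [[532, 253, 245], [528, 261, 252], [524, 264, 255], [519, 264, 253], [513, 264, 253]] [36.0, 40.0, 78.0]
222 [[532, 255, 240], [529, 262, 246], [524, 264, 247], [519, 267, 249], [513, 265, 246]] [50.0, 45.0, 80.0]
224 [[497, 97, 66], [529, 264, 240], [524, 265, 241], [518, 265, 240], [513, 263, 237]] [87.0, 42.0, 80.0]
226 [[513, 169, 133], [505, 162, 125], [522, 260, 228], [519, 267, 235], [486, 155, 115]] [81.0, 71.0, 100.0]
228 [[513, 173, 129], [505, 160, 114], [497, 153, 106], [494, 167, 120], [485, 155, 106]] [92.0, 126.0, 117.0]
230 [[516, 184, 133], [508, 174, 121], [501, 169, 115], [493, 164, 108], [485, 154, 97]] [147.0, 118.0, 78.0]
232 [[517, 193, 134], [513, 200, 140], [509, 205, 145], [503, 208, 147], [498, 208, 146]] [84.0, 56.0, 45.0]
234 [[514, 177, 108], [515, 209, 142], [510, 211, 143], [505, 217, 149], [500, 220, 151]] [50.0, 38.0, 41.0]
236 [[514, 181, 103], [508, 179, 100], [510, 214, 139], [507, 225, 149], [502, 229, 153]] [66.0, 40.0, 36.0]
238 [[515, 183, 98], [507, 175, 88], [500, 170, 81], [507, 226, 142], [503, 232, 148]] [82.0, 72.0, 52.0]
240 [[515, 184, 90], [506, 173, 77], [499, 168, 70], [491, 162, 62], [482, 151, 49]] [82.0, 81.0, 80.0]
```

View pics/s2.png

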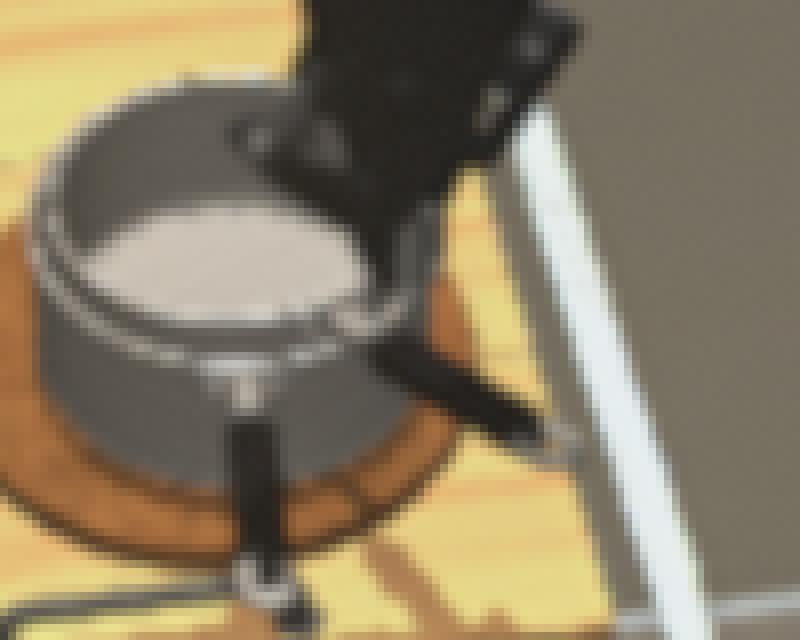

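Cameras suggest that the fingertip may sit higher than the reported TCP. I'll go down part of the way between the handles and compare again.

Request:
apply_moves --steps '[0,-0.0015,0,0.014,0,0,0,0,-0.0015,0,0.014,0,0,0,0,-0.0015,0,0.014,0,0,0,0,-0.0015,0,0.012,0,0,0,0,0,0,0,0,0,0]'

```text
t: 3.15
tool_pos: [513.1, 260.2, 132.8]
orientation: [-0.0, 0.846, -0.534, 0.0]
wrist_force: [-0.2, -0.8, 0.3]
grip_width: -0.3
```

```bash
python3 - <<'E'
from plan import *
st()
for n in('top','side'):
    im,d=bot.read_camera(n);C=cloud(n,d)
    P=C.reshape(-1,3);s=bot.read_state()['tool_pos']
    for lo in range(150,300,12):
        k=(abs(P[:,0]-s[0])<60)&(abs(P[:,1]-s[1])<60)&(P[:,2]>lo)&(P[:,2]<lo+12);Q=P[k]
        if len(Q)>2: print(n,lo,len(Q),np.percentile(Q,2,axis=0).round(),Q.mean(0).round(),np.percentile(Q,98,axis=0).round())
    r,c=project(n,s)[0].astype(int);print(r,c)
    q=im[r-50:r+40,c-60:c+60].copy();q=cv2.resize(q,None,fx=6.5,fy=6.5,interpolation=cv2.INTER_CUBIC);cv2.circle(q,(int(60.5*6.5),int(50.5*6.5)),5,(0,0,255),1);cv2.imwrite(f'pics/{n}3.png',np.clip(q.astype(float)*1.8,0,255).astype(np.uint8))
E
```

```text
t 3.15 pos [513.1 260.2 132.8] yaw 205.46 z [ 0.001  0.    -1.   ] F [-0.15 -0.76  0.3 ] grip -0.3 q6 [ 0.82 -0.02 -0.1   0.   -1.5  -0.37]
top 150 114 [476. 212. 150.] [502. 237. 155.] [572. 283. 162.]
top 162 40 [459. 239. 162.] [479. 263. 168.] [498. 294. 174.]
top 174 39 [460. 247. 174.] [482. 277. 178.] [520. 296. 185.]
top 186 9 [505. 247. 188.] [514. 249. 193.] [522. 252. 196.]
top 198 9 [502. 245. 199.] [514. 249. 205.] [524. 251. 210.]
top 210 17 [490. 236. 212.] [503. 245. 218.] [522. 252. 221.]
top 222 33 [481. 232. 222.] [491. 241. 226.] [504. 251. 234.]
top 234 22 [473. 228. 236.] [492. 237. 240.] [513. 244. 244.]
top 246 51 [456. 224. 247.] [474. 235. 254.] [508. 252. 258.]
top 258 80 [455. 226. 259.] [469. 237. 263.] [504. 248. 270.]
top 270 35 [472. 234. 270.] [479. 241. 276.] [491. 250. 281.]
top 282 22 [474. 236. 283.] [480. 242. 288.] [488. 253. 293.]
top 294 44 [475. 222. 296.] [493. 235. 302.] [530. 259. 306.]
206 134
side 150 55 [486. 240. 150.] [545. 286. 156.] [573. 319. 161.]
side 162 78 [465. 242. 162.] [482. 268. 169.] [499. 295. 174.]
side 174 56 [462. 260. 174.] [495. 278. 179.] [528. 299. 185.]
side 186 31 [500. 263. 186.] [514. 270. 192.] [527. 274. 198.]
side 198 24 [499. 263. 198.] [513. 271. 203.] [524. 276. 209.]
side 210 56 [481. 256. 212.] [512. 270. 218.] [537. 285. 222.]
side 222 83 [474. 254. 222.] [514. 270. 227.] [543. 288. 233.]
side 234 83 [464. 243. 234.] [504. 269. 240.] [551. 292. 246.]
side 246 112 [459. 244. 246.] [512. 272. 253.] [566. 298. 258.]
side 258 145 [457. 237. 258.] [523. 274. 263.] [571. 295. 269.]
side 270 80 [491. 271. 270.] [532. 280. 275.] [556. 288. 282.]
side 282 30 [531. 271. 283.] [543. 281. 287.] [552. 289. 293.]
side 294 65 [484. 267. 295.] [523. 289. 301.] [551. 299. 306.]
249 299
```

View pics/side3.png

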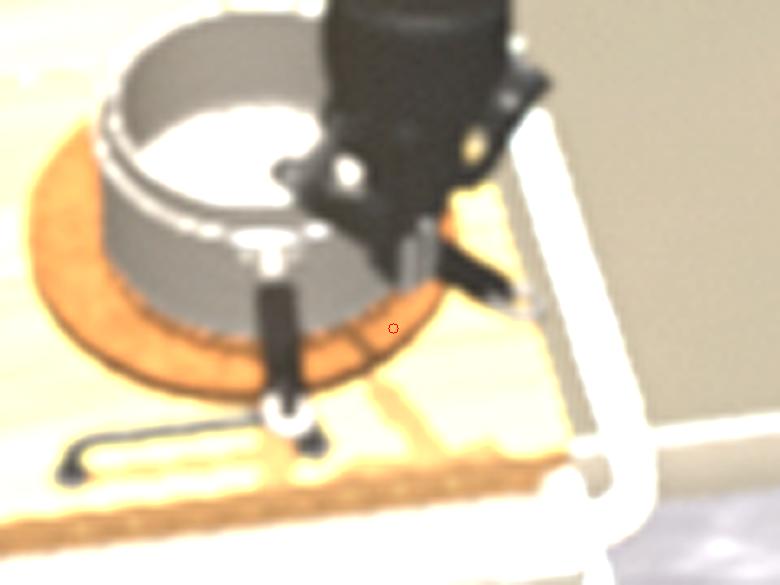

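View pics/top3.png

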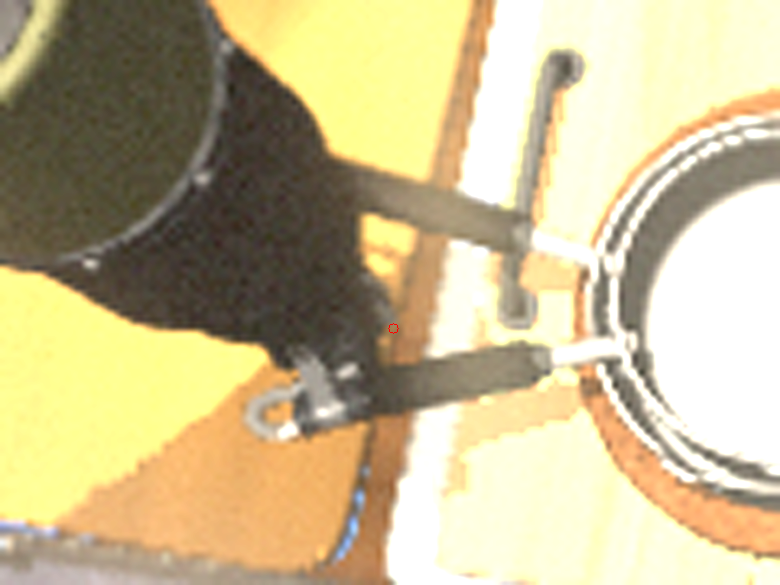

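```bash
python3 - <<'E'
from plan import *
c=np.array(bot.calibration('side')['cam_to_world'])[:3,3]
for rc in((243.3,302.1),(241,304),(238,304)):
    p=world('side',np.full((384,512),1000.,np.float32),rc)[0];v=p-c
    for y in (250,260,270): t=(y-c[1])/v[1];print(rc,y,(c+t*v).round(1))
im,d=bot.read_camera('side');C=cloud('side',d)
for r in range(228,250): print(r,[tuple(C[r,k].round().astype(int).tolist()) for k in (298,300,302,304)],im[r,298:306:2].mean(1).round().tolist())
E
```

```text
(243.3, 302.1) 250 [506.  250.  146.5]
(243.3, 302.1) 260 [508.5 260.  157.9]
(243.3, 302.1) 270 [510.9 270.  169.3]
(241, 304) 250 [501.  250.  155.1]
(241, 304) 260 [503.5 260.  166.4]
(241, 304) 270 [506.1 270.  177.7]
(238, 304) 250 [501.5 250.  167.3]
(238, 304) 260 [504.1 260.  178.5]
(238, 304) 270 [506.6 270.  189.6]
228 [(525, 273, 234), (522, 283, 244), (516, 280, 240), (508, 270, 228)] [37.0, 35.0, 36.0, 35.0]
229 [(525, 274, 232), (522, 282, 239), (516, 280, 236), (507, 266, 220)] [38.0, 35.0, 37.0, 37.0]
230 [(524, 268, 221), (521, 282, 235), (514, 274, 226), (508, 269, 220)] [39.0, 36.0, 35.0, 35.0]
231 [(525, 273, 223), (520, 278, 227), (514, 275, 223), (508, 271, 218)] [39.0, 37.0, 36.0, 41.0]
232 [(524, 273, 218), (520, 278, 224), (514, 275, 219), (507, 270, 213)] [36.0, 36.0, 41.0, 66.0]
233 [(524, 273, 215), (520, 277, 218), (514, 274, 215), (507, 269, 209)] [36.0, 36.0, 52.0, 88.0]
234 [(524, 273, 211), (520, 277, 215), (514, 274, 210), (507, 271, 206)] [36.0, 39.0, 58.0, 81.0]
235 [(524, 273, 208), (722, 1120, 1140), (513, 272, 204), (508, 274, 205)] [37.0, 46.0,
[... 670 characters left out ...]
)] [64.0, 70.0, 81.0, 89.0]
243 [(498, 166, 54), (516, 267, 168), (485, 162, 48), (480, 167, 53)] [79.0, 78.0, 93.0, 105.0]
244 [(498, 166, 50), (492, 168, 51), (487, 171, 53), (480, 168, 49)] [79.0, 82.0, 99.0, 110.0]
245 [(499, 173, 53), (492, 170, 48), (487, 173, 50), (482, 179, 57)] [73.0, 90.0, 103.0, 106.0]
246 [(501, 180, 56), (494, 178, 53), (488, 179, 54), (483, 181, 55)] [76.0, 99.0, 106.0, 96.0]
247 [(501, 180, 52), (494, 178, 49), (489, 182, 52), (482, 179, 48)] [84.0, 102.0, 104.0, 85.0]
248 [(501, 184, 53), (496, 186, 54), (722, 1120, 1140), (482, 181, 46)] [96.0, 105.0, 94.0, 89.0]
249 [(502, 186, 50), (495, 185, 48), (490, 190, 53), (482, 180, 40)] [102.0, 101.0, 78.0, 122.0]
```

```bash
python3 - <<'E'
from plan import *
C=cloud('side',np.load('side0.npy'));im=cv2.imread('pics/side0.png')
T=cloud('top',np.load('top0.npy'))
for r,c in((215,500),(190,410),(182,405),(230,420),(315,260),(300,330),(305,150),(320,240)): print('side',r,c,C[r,c].round(),im[r,c])
for r,c in((360,170),(360,250),(260,285),(245,280),(200,100),(165,75),(270,330)): print('top',r,c,T[r,c].round())
E
```

```text
side 215 500 [231. 580. 538.] [28 40 40]
side 190 410 [ 69. -26.  41.] [39 54 54]
side 182 405 [  46. -115.   -2.] [226 221 210]
side 230 420 [ 85. 125.   2.] [226 227 219]
side 315 260 [637. 327. -55.] [ 71 155 219]
side 300 330 [417. 284. -88.] [104 115 121]
side 305 150 [945. 285.  -1.] [221 223 220]
side 320 240 [696. 336. -54.] [ 70 151 215]
top 360 170 [129. 128.  -2.]
top 360 250 [ 108.  -88. -328.]
top 260 285 [ 436. -147.   38.]
top 245 280 [ 475. -128.   38.]
top 200 100 [548. 431. -51.]
top 165 75 [652. 544. -68.]
top 270 330 [ 427. -278.   -1.]
```

View pics/side0.png

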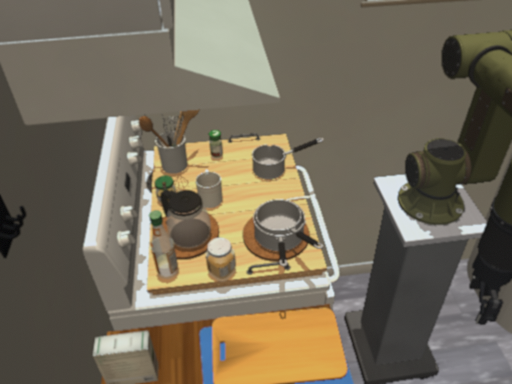

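```bash
python3 - <<'E'
from plan import *
C=cloud('side',np.load('side0.npy'));P=C.reshape(-1,3)
k=(abs(P[:,0]-185)<90)&(abs(P[:,1]-570)<90)&(P[:,2]>150);Q=P[k]
for lo in range(150,360,10):
    q=Q[(Q[:,2]>lo)&(Q[:,2]<=lo+10)]
    if len(q): print(lo,len(q),q.min(0).round(),q.max(0).round())
print(project('side',[[185,570,196]]))
im=cv2.imread('pics/side0.png')[240:340,440:512];cv2.imwrite('pics/s0g.png',cv2.resize(im,None,fx=6,fy=6))
E
```

```text
240 16 [164. 527. 243.] [208. 616. 250.]
250 53 [163. 520. 250.] [211. 626. 260.]
260 67 [165. 521. 260.] [210. 628. 270.]
270 37 [168. 522. 270.] [210. 625. 279.]
280 26 [172. 506. 280.] [213. 621. 290.]
290 83 [175. 499. 291.] [218. 644. 300.]
300 95 [174. 499. 300.] [218. 645. 310.]
310 99 [173. 499. 310.] [218. 644. 320.]
320 105 [175. 502. 320.] [218. 643. 330.]
330 122 [173. 502. 330.] [218. 641. 340.]
340 183 [185. 582. 340.] [218. 640. 350.]
350 57 [186. 595. 350.] [215. 635. 360.]
[[316.93960003 470.04521785]]
```

View pics/s0g.png

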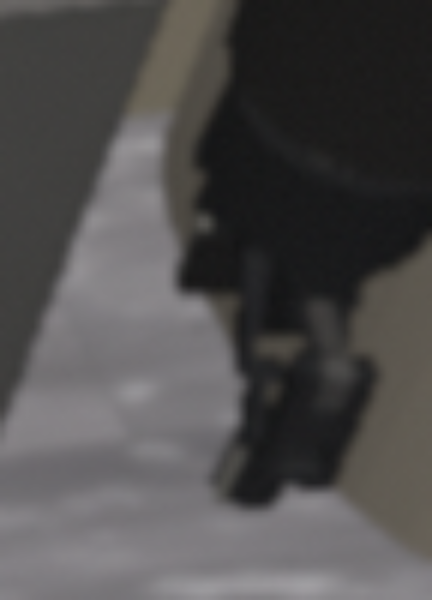

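Seen from both cameras, the fingertip sits about 36 mm above the reported TCP. Pushing at this height will tell: no contact means the cameras are right.

Request:
apply_moves --steps '[0,0,0.004,0,0,0,-0.027,0,0,0.004,0,0,0,-0.027,0,0,0.004,0,0,0,-0.027,0,0,0.004,0,0,0,-0.027]'

```text
t: 3.7
tool_pos: [500.5, 253.0, 138.4]
orientation: [-0.004, 0.875, -0.484, 0.002]
wrist_force: [0.0, 0.9, -0.2]
grip_width: -0.1
```

Request:
apply_moves --steps '[0,0,0.004,0,0,0,-0.027,0,0,0.004,0,0,0,-0.027]'

```text
t: 3.9
tool_pos: [493.2, 248.3, 138.9]
orientation: [-0.004, 0.889, -0.458, 0.003]
wrist_force: [-0.2, 0.2, 0.3]
grip_width: 0.1
```

```bash
cat >> plan.py <<'E'
def look(tag,box_top=(130,300,90,300),box_side=(180,300,220,360)):
    out={}
    for n,b in(('top',box_top),('side',box_side)):
        im,d=bot.read_camera(n);np.save(f'{n}_{tag}.npy',d);cv2.imwrite(f'pics/{n}_{tag}.png',im)
        a=im[b[0]:b[1],b[2]:b[3]];f=560/max(a.shape[:2]);out[n]=cv2.resize(a,None,fx=f,fy=f,interpolation=cv2.INTER_CUBIC)
    h=max(o.shape[0] for o in out.values())
    for n,o in out.items(): cv2.imwrite(f'pics/{n}_{tag}z.png',np.clip(o*1.4,0,255).astype(np.uint8))
E
python3 - <<'E'
from plan import *
st();look('a')
E
```

```text
t 3.9 pos [493.2 248.3 138.9] yaw 215.49 z [ 0.009  0.005 -1.   ] F [-0.22  0.17  0.33] grip 0.1 q6 [ 0.83 -0.1  -0.15  0.   -1.5  -0.21]
```

View pics/top_az.png

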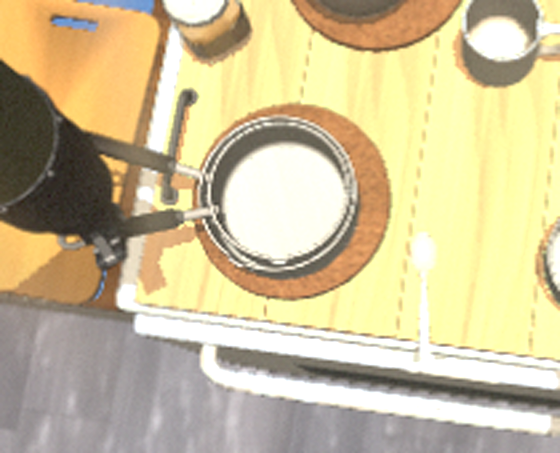

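View pics/side_az.png

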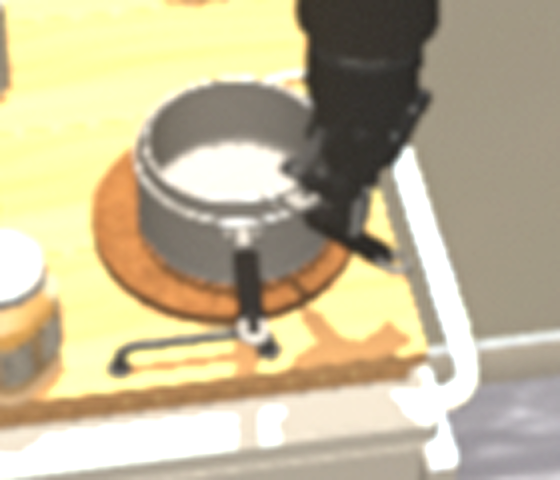

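No contact although the finger is now over the handle line, and the handle hasn't moved. So the real tip is about 37 mm above the reported TCP. I'll back off, go lower and push properly.

```bash
python3 - <<'E'
from plan import *
rows([((516,261,139),205.9,4),((516,261,102),205.9,4)],0)
E
```

```text
[
0,0.0007,-0.0065,0.0001,-0.0026,0,0.0416,
0,0.0004,-0.0065,0.0001,-0.0026,0,0.0416,
0,0.0002,-0.0065,0,-0.0026,0,0.0416,
0,-0.0001,-0.0065,0,-0.0026,0,0.0416,
0,0,0,0.0092,0,0,0,
0,0,0,0.0092,0,0,0,
0,0,0,0.0092,0,0,0,
0,0,0,0.0092,0,0,0]
```

Request:
apply_moves --steps '[0,0.0007,-0.007,0,-0.003,0,0.042,0,0.0004,-0.007,0,-0.003,0,0.042,0,0,-0.007,0,-0.003,0,0.042,0,0,-0.007,0,-0.003,0,0.042,0,0,0,0,0,0,0]'

```text
t: 4.5
tool_pos: [518.3, 262.6, 139.4]
orientation: [0.001, 0.845, -0.534, -0.0]
wrist_force: [-0.5, 0.6, -0.5]
grip_width: -0.1
```

Request:
apply_moves --steps '[0,0,0,0.009,0,0,0,0,0,0,0.009,0,0,0,0,0,0,0.009,0,0,0,0,0,0,0.009,0,0,0,0,0,0,0,0,0,0]'

```text
t: 5.0
tool_pos: [516.9, 261.8, 98.9]
orientation: [0.001, 0.846, -0.533, -0.001]
wrist_force: [-0.5, 0.3, -0.5]
grip_width: 0.0
```

```bash
python3 - <<'E'
from plan import *
st();look('b')
E
```

```text
t 5.0 pos [516.9 261.8  98.9] yaw 205.61 z [-0.003 -0.001 -1.   ] F [-0.47  0.27 -0.48] grip 0.0 q6 [ 0.81 -0.   -0.13 -0.   -1.44 -0.37]
```

View pics/side_bz.png

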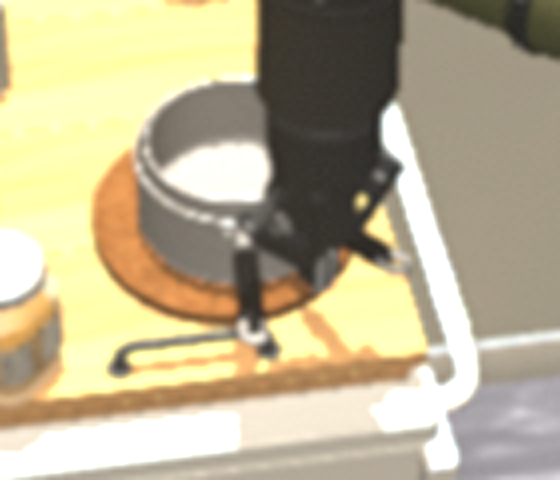

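Request:
apply_moves --steps '[0,0,0.004,0,0,0,-0.027,0,0,0.004,0,0,0,-0.027,0,0,0.004,0,0,0,-0.027]'

```text
t: 5.4
tool_pos: [507.1, 256.8, 102.0]
orientation: [-0.001, 0.869, -0.495, 0.0]
wrist_force: [0.4, 0.5, -0.2]
grip_width: 0.0
```

Request:
apply_moves --steps '[0,0,0.003,0,0,0,-0.02,0,0,0.003,0,0,0,-0.02,0,0,0.003,0,0,0,-0.02]'

```text
t: 5.7
tool_pos: [498.9, 252.0, 103.0]
orientation: [-0.002, 0.885, -0.466, 0.0]
wrist_force: [-0.0, 0.6, 0.7]
grip_width: 0.1
```

Request:
apply_moves --steps '[0,0,0.003,0,0,0,-0.02,0,0,0.003,0,0,0,-0.02,0,0,0.003,0,0,0,-0.02]'

```text
t: 6.0
tool_pos: [491.0, 246.5, 103.1]
orientation: [-0.002, 0.899, -0.437, 0.001]
wrist_force: [0.5, 0.3, 0.3]
grip_width: 0.2
```

```bash
python3 - <<'E'
from plan import *
st();look('c')
E
```

```text
t 6.0 pos [491.  246.5 103.1] yaw 218.16 z [ 0.003  0.003 -1.   ] F [0.47 0.27 0.26] grip 0.2 q6 [ 0.83 -0.09 -0.21  0.   -1.44 -0.16]
```

View pics/top_cz.png

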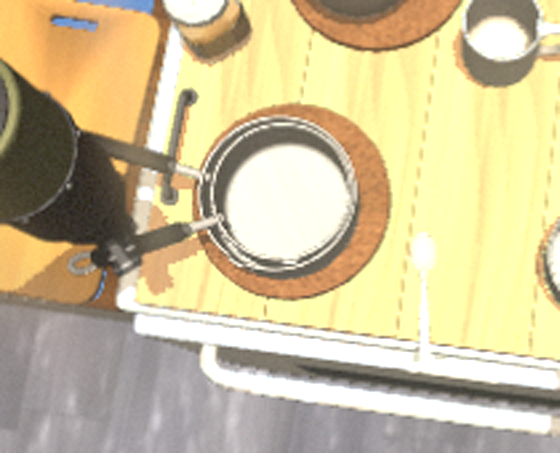

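View pics/side_cz.png

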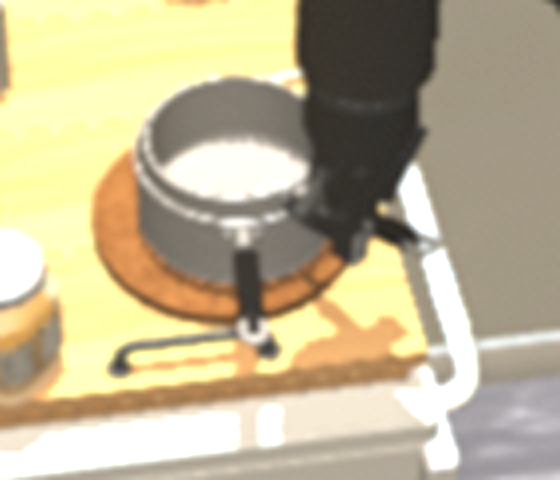

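The medium handle swings with barely measurable force. Continuing.

Request:
apply_moves --steps '[0,0.0004,0.004,0,0,0,-0.026,0,0.0004,0.004,0,0,0,-0.026,0,0.0004,0.004,0,0,0,-0.026,0,0.0004,0.004,0,0,0,-0.026,0,0.0004,0.004,0,0,0,-0.026]'

```text
t: 6.6
tool_pos: [476.4, 231.0, 103.1]
orientation: [-0.002, 0.928, -0.373, 0.001]
wrist_force: [0.7, 1.6, -0.1]
grip_width: 0.3
```

Request:
apply_moves --steps '[0,0.0004,0.004,0,0,0,-0.026,0,0.0004,0.004,0,0,0,-0.026,0,0.0004,0.004,0,0,0,-0.026,0,0.0004,0.004,0,0,0,-0.026,0,0.0004,0.004,0,0,0,-0.026]'

```text
t: 7.1
tool_pos: [463.8, 213.2, 103.1]
orientation: [-0.002, 0.952, -0.307, 0.001]
wrist_force: [0.3, 1.8, -0.1]
grip_width: 0.2
```

```bash
cat >> plan.py <<'E'
def meas(tag,a0,a1):
    for n,c in(('top',np.array([548,113.])),('side',np.array([550.,117.5]))):
        P=cloud(n,np.load(f'{n}_{tag}.npy')).reshape(-1,3)
        v=P[:,:2]-c;r=np.hypot(*v.T);a=np.degrees(np.arctan2(v[:,1],v[:,0]))%360
        Q=P[(r<71)&(r>50)&(P[:,2]>105)&(P[:,2]<140)]
        M=circ(Q,65)[0];print(n,'med c',M.round(1),end=' ')
        A=np.c_[Q[:,:2]-c,np.ones(len(Q))];print('plane',least_squares(lambda p:A@p-Q[:,2],[0,0,124],loss='soft_l1').x.round(3),end='')
        try: print(' MH',{k:np.round(x,1) for k,x in handle(P,M[:2],110,a0,a1,88,195).items()})
        except Exception as e: print(e)
        try: print('  LH',{k:np.round(x,1) for k,x in handle(P,c,105,70,96,100,205).items()})
        except Exception as e: print(e)
E
python3 - <<'E'
from plan import *
st();look('d');meas('d',135,170)
E
```

```text
t 7.1 pos [463.8 213.2 103.1] yaw 234.3 z [ 0.003  0.004 -1.   ] F [ 0.3   1.76 -0.14] grip 0.2 q6 [ 0.83 -0.2  -0.31 -0.   -1.45  0.12]
top med c [549.1 106.6  66.4] plane [-6.60000e-02  5.90000e-02  1.25343e+02] MH {'ang': np.float64(138.7), 'bear': np.float64(139.9), 'n': np.int64(246), 'off': np.float64(2.9), 'zat': np.float64(163.5), 'slope': np.float64(15.0), 'p': array([439.6, 199.3]), 'rmax': np.float64(195.0)}
  LH {'ang': np.float64(77.9), 'bear': np.float64(83.5), 'n': np.int64(233), 'off': np.float64(14.1), 'zat': np.float64(141.7), 'slope': np.float64(18.2), 'p': array([563.8, 255.1]), 'rmax': np.float64(203.6)}
side med c [551.2 110.7  65.7] plane [-4.90000e-02  2.00000e-03  1.21796e+02] MH {'ang': np.float64(139.3), 'bear': np.float64(138.5), 'n': np.int64(135), 'off': np.float64(-2.4), 'zat': np.float64(168.5), 'slope': np.float64(0.3), 'p': array([427.2, 217.8]), 'rmax': np.float64(193.5)}
  LH {'ang': np.float64(84.1), 'bear': np.float64(83.7), 'n': np.int64(147), 'off': np.float64(-1.2), 'zat': np.float64(142.5), 'slope': np.float64(15.9), 'p': array([567.1, 273.7]), 'rmax': np.float64(203.9)}
```

View pics/top_dz.png

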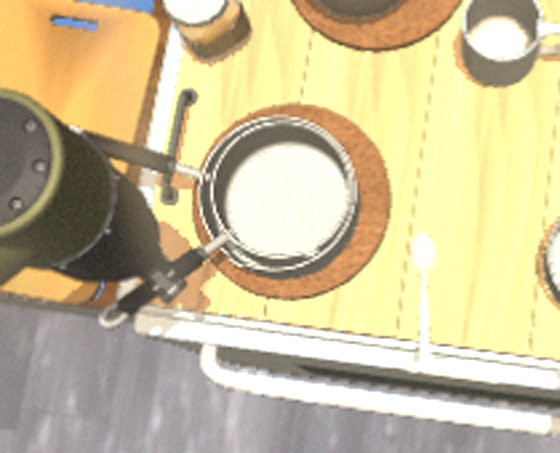

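Request:
apply_moves --steps '[0,0.001,0.004,0,0,0,-0.026,0,0.001,0.004,0,0,0,-0.026,0,0.001,0.004,0,0,0,-0.026,0,0.001,0.003,0,0,0,-0.02]'

```text
t: 7.6
tool_pos: [458.5, 197.9, 102.9]
orientation: [-0.002, 0.966, -0.258, 0.001]
wrist_force: [0.9, 1.7, 0.1]
grip_width: -0.0
```

Request:
apply_moves --steps '[0,0.001,0.003,0,0,0,-0.02,0,0.001,0.003,0,0,0,-0.02]'

```text
t: 7.8
tool_pos: [457.3, 191.4, 102.9]
orientation: [-0.002, 0.971, -0.237, 0.001]
wrist_force: [0.4, 1.0, 0.1]
grip_width: 0.2
```

```bash
python3 - <<'E'
from plan import *
st();look('e');meas('e',135,175)
E
```

```text
t 7.8 pos [457.3 191.4 102.9] yaw 242.57 z [ 0.003  0.004 -1.   ] F [0.37 0.97 0.06] grip 0.2 q6 [ 0.8  -0.24 -0.34 -0.   -1.46  0.29]
top med c [549.9 107.   66.4] plane [-7.30000e-02  5.20000e-02  1.25812e+02] MH {'ang': np.float64(148.3), 'bear': np.float64(149.4), 'n': np.int64(250), 'off': np.float64(2.6), 'zat': np.float64(161.6), 'slope': np.float64(13.2), 'p': array([423.5, 182.4]), 'rmax': np.float64(195.0)}
  LH {'ang': np.float64(76.7), 'bear': np.float64(83.3), 'n': np.int64(177), 'off': np.float64(16.0), 'zat': np.float64(141.3), 'slope': np.float64(18.6), 'p': array([563.3, 247.3]), 'rmax': np.float64(185.5)}
side med c [551.9 111.   65.7] plane [-2.20000e-02  2.70000e-02  1.20132e+02] MH {'ang': np.float64(167.6), 'bear': np.float64(147.5), 'n': np.int64(187), 'off': np.float64(-54.7), 'zat': np.float64(163.0), 'slope': np.float64(11.5), 'p': array([425.8, 195. ]), 'rmax': np.float64(194.4)}
  LH {'ang': np.float64(83.9), 'bear': np.float64(83.7), 'n': np.int64(147), 'off': np.float64(-0.5), 'zat': np.float64(142.6), 'slope': np.float64(15.5), 'p': array([567.2, 274.3]), 'rmax': np.float64(204.5)}
```

View pics/top_ez.png

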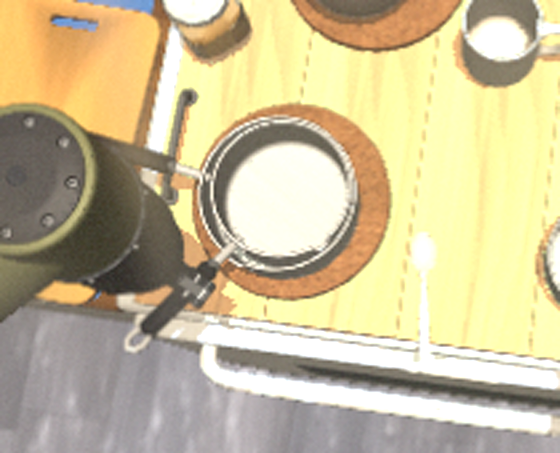

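Request:
apply_moves --steps '[0,0.0005,0.002,0,0,0,-0.008,0,0.0005,0.002,0,0,0,-0.008,0,0.0005,0.002,0,0,0,-0.008]'

```text
t: 8.2
tool_pos: [455.7, 184.6, 102.6]
orientation: [-0.002, 0.974, -0.225, 0.001]
wrist_force: [0.2, -0.6, -0.3]
grip_width: 0.1
```

Request:
apply_moves --steps '[0,0.0005,0.002,0,0,0,-0.008,0,0.0005,0.002,0,0,0,-0.008]'

```text
t: 8.4
tool_pos: [454.7, 179.9, 102.6]
orientation: [-0.001, 0.976, -0.217, 0.001]
wrist_force: [0.9, 0.1, -0.3]
grip_width: 0.0
```

```bash
python3 - <<'E'
from plan import *
st();look('f');meas('f',140,178)
E
```

```text
t 8.4 pos [454.7 179.9 102.6] yaw 244.95 z [ 0.002  0.003 -1.   ] F [ 0.87  0.15 -0.33] grip 0.0 q6 [ 0.79 -0.26 -0.36 -0.   -1.47  0.34]
top med c [549.5 107.9  66.5] plane [-4.20000e-02 -1.10000e-02  1.25211e+02] MH {'ang': np.float64(152.3), 'bear': np.float64(154.4), 'n': np.int64(251), 'off': np.float64(5.1), 'zat': np.float64(155.9), 'slope': np.float64(7.4), 'p': array([415.1, 172.7]), 'rmax': np.float64(194.7)}
  LH {'ang': np.float64(75.2), 'bear': np.float64(83.5), 'n': np.int64(146), 'off': np.float64(18.3), 'zat': np.float64(142.0), 'slope': np.float64(19.6), 'p': array([562.6, 240.9]), 'rmax': np.float64(175.7)}
side med c [551.7 112.   66. ] plane [-1.10000e-02  8.00000e-03  1.19943e+02] MH {'ang': np.float64(158.5), 'bear': np.float64(152.5), 'n': np.int64(191), 'off': np.float64(-15.7), 'zat': np.float64(155.3), 'slope': np.float64(8.6), 'p': array([420.8, 182.3]), 'rmax': np.float64(194.9)}
  LH {'ang': np.float64(84.1), 'bear': np.float64(83.8), 'n': np.int64(149), 'off': np.float64(-0.7), 'zat': np.float64(142.5), 'slope': np.float64(15.9), 'p': array([567.1, 273.6]), 'rmax': np.float64(204.9)}
```

View pics/top_fz.png

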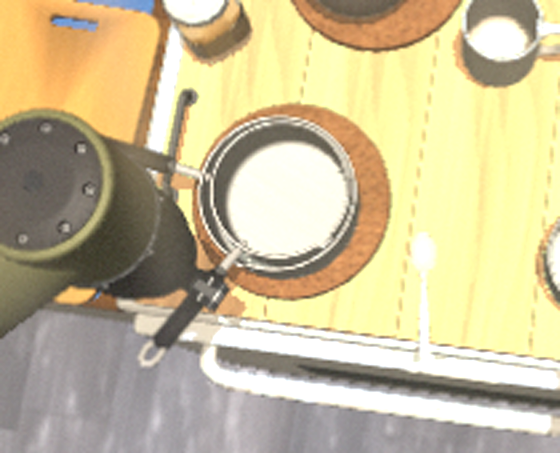

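View pics/side_fz.png

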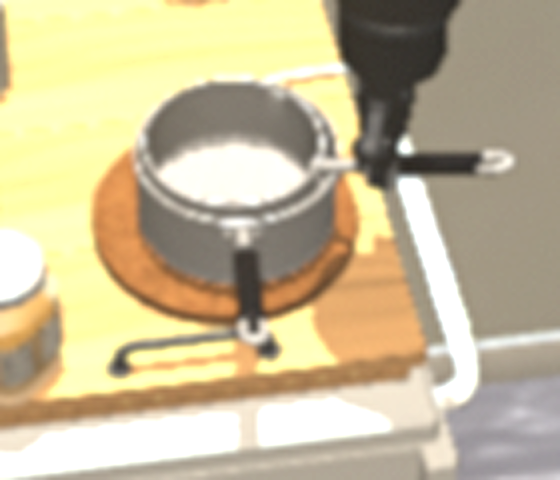

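Request:
apply_moves --steps '[0,0.0005,0.002,0,0,0,0,0,0.0005,0.0015,0,0,0,0]'

```text
t: 8.7
tool_pos: [454.2, 176.3, 102.7]
orientation: [-0.002, 0.976, -0.217, 0.001]
wrist_force: [0.1, 0.8, 0.3]
grip_width: 0.1
```

```bash
python3 - <<'E'
from plan import *
st();look('g');meas('g',140,178)
E
```

```text
t 8.7 pos [454.2 176.3 102.7] yaw 244.92 z [ 0.002  0.003 -1.   ] F [0.06 0.82 0.27] grip 0.1 q6 [ 0.78 -0.26 -0.36 -0.   -1.47  0.35]
top med c [549.7 108.   66.4] plane [-5.20000e-02  9.00000e-03  1.24488e+02] MH {'ang': np.float64(153.9), 'bear': np.float64(155.7), 'n': np.int64(245), 'off': np.float64(4.5), 'zat': np.float64(154.7), 'slope': np.float64(8.6), 'p': array([412.8, 170.2]), 'rmax': np.float64(195.0)}
  LH {'ang': np.float64(74.7), 'bear': np.float64(83.4), 'n': np.int64(132), 'off': np.float64(19.0), 'zat': np.float64(141.9), 'slope': np.float64(19.9), 'p': array([562.5, 238.4]), 'rmax': np.float64(167.3)}
side med c [551.7 111.9  65.7] plane [-3.00000e-03  6.00000e-03  1.20001e+02] MH {'ang': np.float64(162.9), 'bear': np.float64(153.5), 'n': np.int64(232), 'off': np.float64(-25.0), 'zat': np.float64(156.8), 'slope': np.float64(6.0), 'p': array([422.7, 179.8]), 'rmax': np.float64(194.8)}
  LH {'ang': np.float64(83.1), 'bear': np.float64(83.8), 'n': np.int64(146), 'off': np.float64(1.8), 'zat': np.float64(142.5), 'slope': np.float64(15.6), 'p': array([567.1, 273.1]), 'rmax': np.float64(203.2)}
```

View pics/side_gz.png

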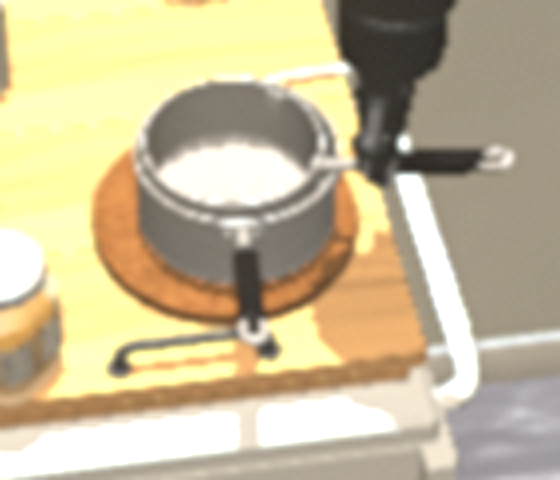

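```bash
python3 - <<'E'
from plan import *
for tag in 'dfg':
  for n,c in(('top',np.array([549.5,108.])),('side',np.array([551.7,112.]))):
    P=cloud(n,np.load(f'{n}_{tag}.npy')).reshape(-1,3);v=P[:,:2]-c;r=np.hypot(*v.T);a=np.degrees(np.arctan2(v[:,1],v[:,0]))%360
    for lo,hi in((145,165),(165,188)):
        k=(r>lo)&(r<hi)&(a>135)&(a<175)&(P[:,2]>120)&(P[:,2]<190)
        print(tag,n,lo,k.sum(),np.percentile(P[k][:,2],[10,50,90]).round(1),'r',r[k].mean().round(),end=' | ')
    print()
  P=cloud('top',np.load(f'top_{tag}.npy')).reshape(-1,3);c=(549.5,108);r=np.hypot(*(P[:,:2]-c).T);a=np.degrees(np.arctan2(P[:,1]-c[1],P[:,0]-c[0]))%360
  print('rim med z by angle',[(t,round(float(np.median(P[(abs(r-66)<3)&(a>=t)&(a<t+20)&(P[:,2]>110)&(P[:,2]<140)][:,2])),1)) for t in range(40,320,20)])
E
```

```text
d top 145 47 [159.9 164.  167.9] r 158.0 | d top 165 68 [166.  170.5 173.5] r 176.0 | 
d side 145 45 [155.2 162.6 166.9] r 155.0 | d side 165 55 [161.7 169.5 173.3] r 177.0 | 
rim med z by angle [(40, 127.3), (60, 128.5), (80, 129.7), (100, 132.8), (120, 132.2), (140, 132.9), (160, 132.9), (180, 128.9), (200, 125.4), (220, 123.6), (240, 129.4), (260, 128.2), (280, 128.0), (300, 127.7)]
f top 145 63 [150.3 154.6 158. ] r 155.0 | f top 165 72 [156.  161.3 164.2] r 176.0 | 
f side 145 40 [146.  153.9 158.1] r 155.0 | f side 165 48 [152.1 159.5 163.4] r 176.0 | 
rim med z by angle [(40, 125.7), (60, 124.0), (80, 125.3), (100, 126.9), (120, 128.9), (140, 129.5), (160, 128.7), (180, 130.3), (200, 128.1), (220, 125.4), (240, 129.3), (260, 130.0), (280, 129.9), (300, 129.6)]
g top 145 65 [150.  153.9 158.5] r 155.0 | g top 165 73 [156.5 160.4 164.3] r 176.0 | 
g side 145 48 [144.  152.4 157.9] r 155.0 | g side 165 52 [151.1 159.5 163. ] r 176.0 | 
rim med z by angle [(40, 125.1), (60, 123.9), (80, 125.4), (100, 126.9), (120, 128.9), (140, 127.6), (160, 128.9), (180, 128.6), (200, 128.4), (220, 125.6), (240, 128.9), (260, 128.4), (280, 128.9), (300, 129.7)]
```

The medium handle top dropped by about 9.5 mm to the seated height and its rim reads level, so it is in the lip. The large handle's bearing is unchanged (83.5°). I'll withdraw the finger.

Request:
apply_moves --steps '[0,0.001,-0.006,0,0,0,0,0,0,-0.008,0,0,0,0,0,0,-0.006,-0.002,0,0,0,0,0,0,-0.03,0,0,0,0,0,0,-0.04,0,0,0,0,0,0,-0.03,0,0,0]'

```text
t: 9.4
tool_pos: [462.5, 194.9, 202.0]
orientation: [0.003, 0.976, -0.217, -0.003]
wrist_force: [0.5, 0.9, 0.2]
grip_width: -0.3
```

```bash
python3 - <<'E'
from plan import *
st();rows([((427,-220,200),273.6,9)],1)
E
```

```text
t 9.4 pos [462.5 194.9 202. ] yaw 244.94 z [-0.007 -0.005 -1.   ] F [0.49 0.87 0.17] grip -0.3 q6 [ 0.8  -0.21 -0.14 -0.   -1.65  0.33]
[
1,0.016,0.0434,0.0005,0.0007,0.0007,-0.0556,
1,0.0135,0.0443,0.0004,0.0007,0.0007,-0.0556,
1,0.011,0.0449,0.0004,0.0007,0.0007,-0.0556,
1,0.0085,0.0455,0.0004,0.0007,0.0007,-0.0556,
1,0.006,0.0459,0.0004,0.0007,0.0007,-0.0556,
1,0.0034,0.0461,0.0003,0.0007,0.0007,-0.0556,
1,0.0009,0.0463,0.0003,0.0007,0.0007,-0.0556,
1,-0.0017,0.0462,0.0003,0.0007,0.0007,-0.0556,
1,-0.0043,0.0461,0.0003,0.0007,0.0007,-0.0556]
```

Request:
apply_moves --steps '[1,0.016,0.043,0,0,0,-0.055,1,0.0135,0.044,0,0,0,-0.055,1,0.011,0.045,0,0,0,-0.055,1,0.0085,0.0455,0,0,0,-0.055,1,0.006,0.046,0,0,0,-0.055,1,0.0034,0.046,0,0,0,-0.055,1,0.001,0.046,0,0,0,-0.055,1,-0.0017,0.046,0,0,0,-0.055,1,-0.0043,0.04,0,0,0,-0.055,1,0,0,0,0,0,0]'

```text
t: 10.4
tool_pos: [434.0, -223.4, 210.0]
orientation: [0.002, 0.999, 0.043, 0.0]
wrist_force: [0.2, 0.5, -0.4]
grip_width: 85.7
```

```bash
python3 - <<'E'
from plan import *
st();look('h');meas('h',140,175)
C=cloud('top',np.load('top_h.npy')).reshape(-1,3);c=(549.5,109);r=np.hypot(*(C[:,:2]-c).T);a=np.degrees(np.arctan2(C[:,1]-c[1],C[:,0]-c[0]))%360
print([(t,round(float(np.percentile(C[(abs(r-66)<2.5)&(a>=t)&(a<t+3)&(C[:,2]>90)&(C[:,2]<140)][:,2],60)),1)) for t in range(205,255,3)])
rows([((427,-220,200),273.6,2)],1)
E
```

```text
t 10.4 pos [ 434.  -223.4  210. ] yaw 274.94 z [ 0.001 -0.003 -1.   ] F [ 0.18  0.45 -0.41] grip 85.7 q6 [-0.06 -0.26 -0.17  0.   -1.66  1.72]
top med c [550.2 107.4  66.8] plane [-4.00000e-02 -1.14000e-01  1.31541e+02] MH {'ang': np.float64(155.6), 'bear': np.float64(155.4), 'n': np.int64(297), 'off': np.float64(-0.5), 'zat': np.float64(149.3), 'slope': np.float64(17.2), 'p': array([418.3, 168.2]), 'rmax': np.float64(194.4)}
  LH {'ang': np.float64(83.5), 'bear': np.float64(84.1), 'n': np.int64(291), 'off': np.float64(1.7), 'zat': np.float64(141.4), 'slope': np.float64(17.0), 'p': array([564. , 264.3]), 'rmax': np.float64(204.9)}
side med c [551.9 112.   65.9] plane [-7.00000e-03  1.80000e-02  1.19948e+02] MH {'ang': np.float64(154.9), 'bear': np.float64(154.2), 'n': np.int64(227), 'off': np.float64(-2.1), 'zat': np.float64(148.0), 'slope': np.float64(17.1), 'p': array([421.6, 173.8]), 'rmax': np.float64(194.8)}
  LH {'ang': np.float64(83.4), 'bear': np.float64(83.7), 'n': np.int64(150), 'off': np.float64(0.9), 'zat': np.float64(142.5), 'slope': np.float64(15.8), 'p': array([567.2, 274. ]), 'rmax': np.float64(204.1)}Traceback (most recent call last):
  File "<stdin>", line 4, in <module>
    return _quantile_unchecked(
        a, q, axis, out, overwrite_input, method, keepdims, weights)
    return _ureduce(a,
                    func=_quantile_ureduce_func,
    ...<5 lines>...
                    overwrite_input=overwrite_input,
                    method=method)
    r = func(a, **kwargs)
    result = _quantile(arr,
                       quantiles=q,
    ...<2 lines>...
                       out=out,
                       weights=wgt)
    slices_having_nans = np.isnan(arr[-1, ...])
                                  ~~~^^^^^^^^^
IndexError: index -1 is out of bounds for axis 0 with size 0
```

View pics/top_hz.png

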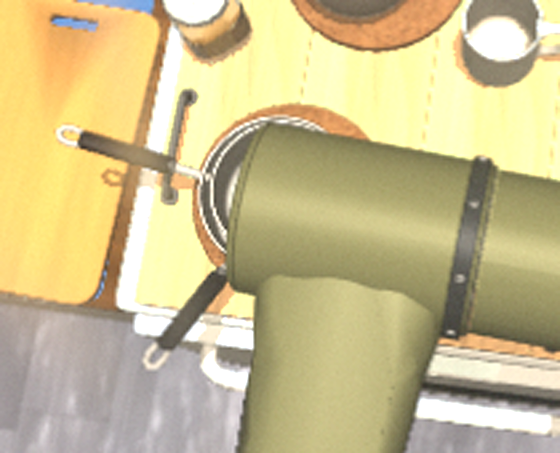

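View pics/side_hz.png

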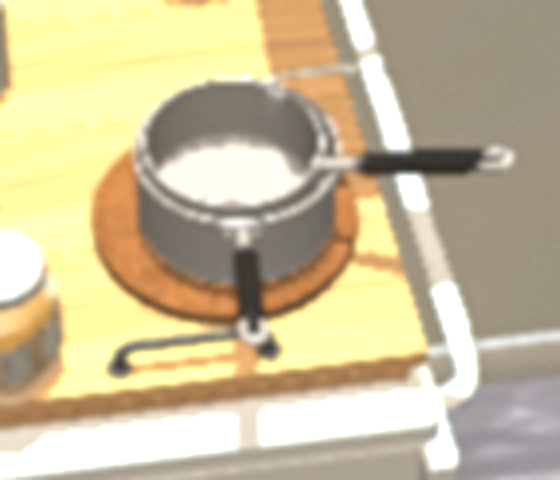

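```bash
python3 - <<'E'
from plan import *
for n,tag,c in (('top','f',(549.6,108)),('top','g',(549.6,108)),('side','f',(551.8,112)),('side','g',(551.8,112)),('side','h',(551.8,112))):
    C=cloud(n,np.load(f'{n}_{tag}.npy')).reshape(-1,3);r=np.hypot(*(C[:,:2]-c).T);a=np.degrees(np.arctan2(C[:,1]-c[1],C[:,0]-c[0]))%360
    o=[]
    for t in range(200,260,3):
        k=(abs(r-65.5)<3.5)&(a>=t)&(a<t+3)&(C[:,2]>90)&(C[:,2]<140)
        if k.any(): o.append((t,round(float(C[k][:,2].max()))))
    print(n,tag,o)
rows([((427,-220,200),273.6,2)],1)
E
```

```text
top f [(200, 132), (203, 131), (206, 133), (209, 128), (212, 131), (215, 131), (218, 135), (221, 126), (224, 118), (227, 98), (236, 129), (239, 128), (242, 131), (245, 130), (248, 134), (251, 133), (254, 132), (257, 131)]
top g [(200, 128), (203, 133), (206, 130), (209, 129), (212, 131), (215, 128), (218, 131), (221, 129), (224, 121), (227, 120), (236, 116), (239, 130), (242, 129), (245, 129), (248, 131), (251, 132), (254, 133), (257, 122)]
side f [(200, 133), (203, 119), (206, 132), (209, 127), (212, 127), (215, 133), (218, 130), (221, 119), (224, 120), (227, 106), (230, 121), (233, 112), (236, 129), (239, 126), (242, 124), (245, 124), (248, 129), (251, 129), (254, 132), (257, 126)]
side g [(200, 117), (203, 131), (206, 128), (209, 129), (212, 132), (215, 127), (218, 129), (221, 126), (224, 120), (227, 110), (230, 122), (233, 114), (236, 127), (239, 130), (242, 130), (245, 132), (248, 129), (251, 131), (254, 131), (257, 130)]
side h [(200, 122), (203, 129), (206, 130), (209, 130), (212, 127), (215, 129), (218, 128), (221, 130), (224, 116), (227, 119), (230, 120), (233, 116), (236, 126), (239, 130), (242, 134), (245, 128), (248, 130), (251, 130), (254, 130), (257, 130)]
[
1,-0.0038,-0.0006,0.005,0.0012,-0.0007,0.0121,
1,-0.0038,-0.0005,0.005,0.0012,-0.0007,0.0121]
```

The medium lip shows at about 229.5° (74° from its handle). Next, down onto the small handle.

Request:
apply_moves --steps '[1,-0.004,-0.001,0.02,0,0,0.012,1,-0.0038,-0.0005,0.03,0,0,0.011,1,0,0,0.03,0,0,0,1,0,0,0.03,0,0,0,1,0,0,0,0,0,0]'

```text
t: 11.0
tool_pos: [430.4, -214.0, 98.1]
orientation: [0.001, 0.999, 0.034, 0.003]
wrist_force: [-0.3, 0.5, 0.6]
grip_width: 85.4
```

```bash
python3 - <<'E'
from plan import *
st();look('i',(190,310,250,410),(100,200,220,360))
C=cloud('side',np.load('side_i.npy')).reshape(-1,3);k=(abs(C[:,0]-427)<60)&(abs(C[:,1]+220)<80)&(C[:,2]>90);Q=C[k]
for lo in range(90,240,10):
    q=Q[(Q[:,2]>lo)&(Q[:,2]<=lo+10)]
    if len(q): print(lo,len(q),q.min(0).round(),q.max(0).round())
E
```

```text
t 11.0 pos [ 430.4 -214.    98.1] yaw 273.93 z [ 0.005 -0.002 -1.   ] F [-0.32  0.47  0.57] grip 85.4 q6 [-0.04 -0.28 -0.39  0.   -1.46  1.68]
90 12 [ 468. -255.   90.] [ 487. -185.   99.]
100 41 [ 428. -248.  100.] [ 486. -178.  110.]
110 28 [ 399. -227.  110.] [ 485. -181.  119.]
120 23 [ 374. -232.  120.] [ 440. -211.  130.]
130 32 [ 367. -233.  130.] [ 404. -208.  140.]
140 10 [ 368. -259.  140.] [ 440. -166.  150.]
150 19 [ 418. -264.  150.] [ 447. -157.  160.]
160 28 [ 419. -261.  160.] [ 447. -151.  170.]
170 22 [ 421. -265.  170.] [ 447. -156.  178.]
180 15 [ 425. -260.  180.] [ 445. -158.  189.]
190 18 [ 416. -277.  192.] [ 448. -141.  200.]
200 43 [ 415. -287.  200.] [ 450. -140.  210.]
210 22 [ 416. -247.  211.] [ 451. -141.  219.]
220 41 [ 415. -246.  221.] [ 451. -141.  230.]
230 44 [ 411. -225.  231.] [ 452. -140.  240.]
```

View pics/side_iz.png

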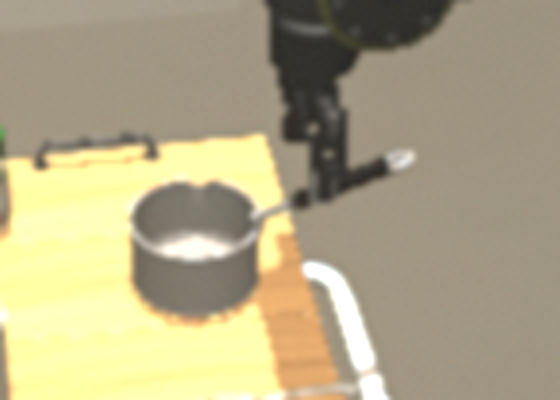

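View pics/top_iz.png

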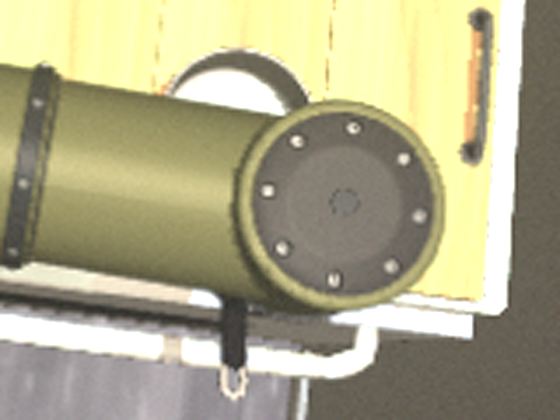

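Request:
apply_moves --steps '[1,-0.001,0.003,0.018,0,0,0,1,-0.001,0.003,0.012,0,0,0,1,0,0,0.005,0,0,0,1,0,0,0,0,0,0]'

```text
t: 11.5
tool_pos: [436.5, -221.8, 75.5]
orientation: [0.005, 0.999, 0.036, 0.011]
wrist_force: [0.2, 0.2, -0.2]
grip_width: 85.5
```

```bash
python3 - <<'E'
from plan import *
st();look('j',(190,310,250,410),(100,200,220,360))
E
```

```text
t 11.5 pos [ 436.5 -221.8   75.5] yaw 274.09 z [ 0.023 -0.008 -1.   ] F [ 0.23  0.15 -0.21] grip 85.5 q6 [-0.05 -0.27 -0.42  0.01 -1.4   1.69]
```

View pics/side_jz.png

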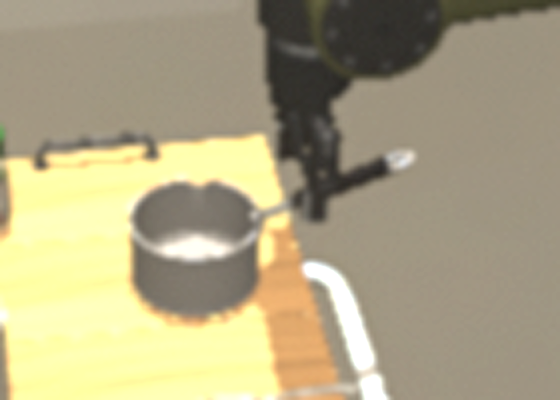

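Request:
apply_moves --steps '[1,0,0,0,0,0,0]'

```text
t: 11.7
tool_pos: [437.1, -222.0, 76.9]
orientation: [0.005, 0.999, 0.036, 0.012]
wrist_force: [1.0, -0.9, -0.4]
grip_width: 85.7
```

```bash
python3 - <<'E'
from plan import *
st();s=bot.read_state();print(s['effort'].round(2),s['qd'].round(3),s['qpos'].round(4),s['wrist_torque'].round(2))
im,d=bot.read_camera('side');cv2.imwrite('pics/sj.png',im)
E
```

```text
t 11.7 pos [ 437.1 -222.    76.9] yaw 274.09 z [ 0.025 -0.009 -1.   ] F [ 1.   -0.87 -0.38] grip 85.7 q6 [-0.05 -0.27 -0.42  0.01 -1.4   1.69]
[  0.   -20.8   34.43   6.88   0.08   0.  ] [ 0.001 -0.005  0.014  0.007 -0.005 -0.001] [-0.0511 -0.2715 -0.4212  0.0077 -1.3959  1.6922] [0.03 0.12 0.  ]
```

View pics/sj.png

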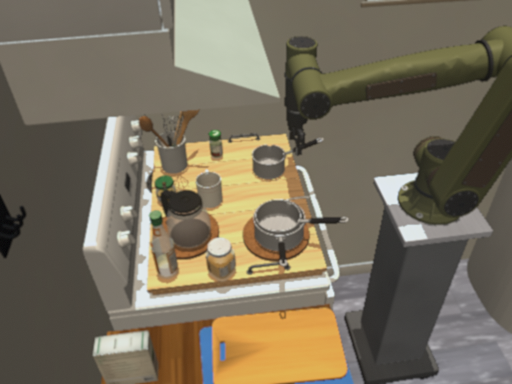

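```bash
python3 - <<'E'
from plan import *
rows([((428,-220,62),273.8,3)],1)
E
```

```text
[
1,-0.0031,-0.001,0.0049,0.0036,-0.0082,0.0017,
1,-0.0031,-0.0009,0.0049,0.0036,-0.0082,0.0017,
1,-0.003,-0.0009,0.005,0.0036,-0.0082,0.0017]
```

Request:
apply_moves --steps '[1,-0.003,-0.001,0.005,0.0036,-0.0082,0.002,1,-0.003,-0.001,0.005,0.0036,-0.0082,0.002,1,-0.003,-0.001,0.005,0.0036,-0.0082,0]'

```text
t: 12.05
tool_pos: [428.3, -219.8, 62.2]
orientation: [-0.0, 0.999, 0.034, 0.0]
wrist_force: [-0.0, 0.5, -0.1]
grip_width: 85.4
```

```bash
python3 - <<'E'
from plan import *
st();s=bot.read_state();print(s['effort'].round(2),s['wrist_torque'].round(2))
rows([((428,-220,62),273.8,2)],1)
E
```

```text
t 12.05 pos [ 428.3 -219.8   62.2] yaw 273.85 z [ 0.  0. -1.] F [-0.04  0.53 -0.13] grip 85.4 q6 [-0.05 -0.26 -0.44 -0.   -1.4   1.69]
[  0.05 -21.4   34.57   6.91  -0.    -0.04] [-0.01  0.03 -0.  ]
[
1,-0.0002,0.0001,0.0001,-0.0001,-0.0001,0.0004,
1,-0.0002,0.0001,0.0001,-0.0001,-0.0001,0.0004]
```

```bash
python3 - <<'E'
from plan import *
look('k',(190,310,250,410),(120,180,260,340))
E
```

```text
(no output)
```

View pics/side_kz.png

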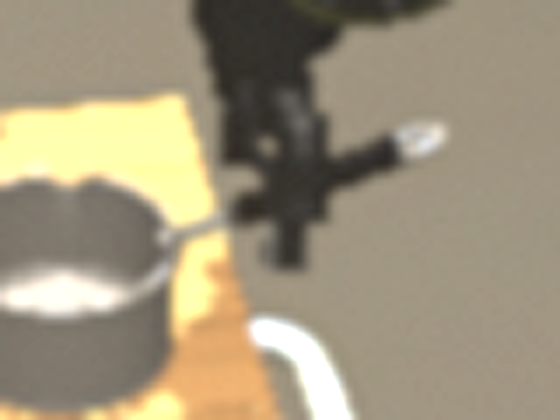

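Request:
apply_moves --steps '[1,0,0,0.004,0,0,0,0,0,0,0,0,0,0,0,0,0,0,0,0,0,0,0,0,0,0,0,0]'

```text
t: 12.55
tool_pos: [427.7, -219.8, 56.8]
orientation: [-0.0, 0.999, 0.034, -0.001]
wrist_force: [-0.2, 0.7, 1.0]
grip_width: 44.3
```

Request:
apply_moves --steps '[0,0,0,0,0,0,0,0,0,0,0,0,0,0,0,0,0,0,0,0,0]'

```text
t: 12.85
tool_pos: [428.0, -220.0, 57.4]
orientation: [0.0, 0.999, 0.034, -0.0]
wrist_force: [0.8, 0.9, -0.6]
grip_width: 17.3
```

```bash
python3 - <<'E'
from plan import *
st()
look('l',(190,310,250,410),(120,180,260,340))
E
```

```text
t 12.85 pos [ 428.  -220.    57.4] yaw 273.85 z [-0.001 -0.    -1.   ] F [ 0.78  0.91 -0.56] grip 17.3 q6 [-0.05 -0.26 -0.44  0.   -1.39  1.69]
```

View pics/side_lz.png

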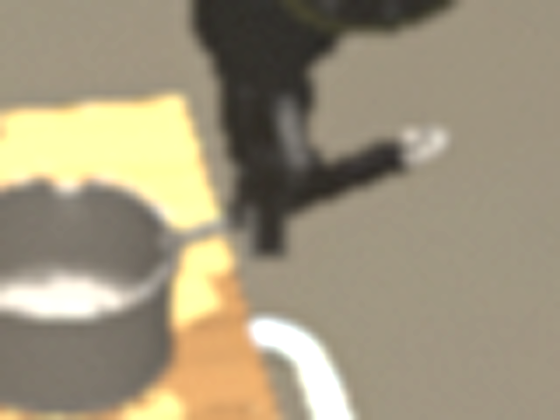

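Request:
apply_moves --steps '[0,0,0,0,0,0,0,0,0,0,-0.005,0,0,0,0,0,0,-0.01,0,0,0,0,0,0,-0.015,0,0,0,0,0,0,-0.015,0,0,0]'

```text
t: 13.45
tool_pos: [424.7, -218.9, 100.5]
orientation: [-0.002, 0.999, 0.033, -0.005]
wrist_force: [0.6, 0.1, -1.6]
grip_width: 16.8
```

```bash
python3 - <<'E'
from plan import *
st()
look('m',(190,310,250,410),(100,200,220,360))
P=cloud('side',np.load('side_m.npy')).reshape(-1,3)
Q=P[(abs(P[:,0]-533)<75)&(abs(P[:,1]+214)<75)&(P[:,2]>105)&(P[:,2]<230)]
c=circ(Q[Q[:,2]>np.percentile(Q[:,2],50)],57,True)[0];print(c)
r=np.hypot(*(Q[:,:2]-c[:2]).T);a=np.degrees(np.arctan2(Q[:,1]-c[1],Q[:,0]-c[0]))%360
print([(t,round(float(Q[(abs(r-57)<6)&(a>=t)&(a<t+20)][:,2].max()))) for t in range(0,360,20) if ((abs(r-57)<6)&(a>=t)&(a<t+20)).any()])
E
```

```text
t 13.45 pos [ 424.7 -218.9  100.5] yaw 273.82 z [-0.011  0.003 -1.   ] F [ 0.63  0.11 -1.64] grip 16.8 q6 [-0.05 -0.27 -0.38 -0.   -1.48  1.69]
[ 531.11562075 -212.39839555   57.        ]
[(0, 154), (20, 157), (40, 160), (60, 155), (80, 157), (100, 155), (120, 156), (140, 154), (160, 157), (180, 157), (200, 159), (220, 157), (240, 152), (260, 155), (280, 154), (300, 156), (320, 157), (340, 158)]
```

View pics/side_mz.png

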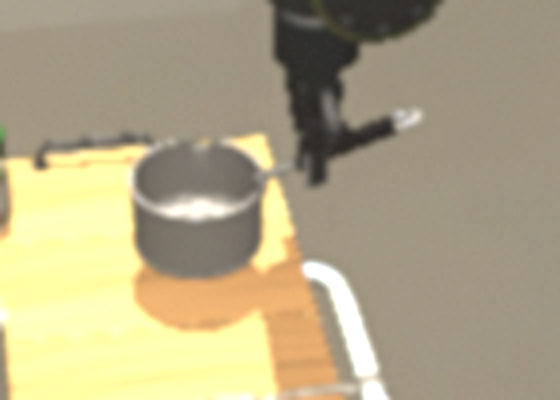

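The pan hangs level in the grip. Next: lift, carry over and turn by 46°.

```bash
python3 - <<'E'
from plan import *
rows([((426,-212,180),274.5,4),((482,30,185),319.8,12)],0)
E
```

```text
[
0,-0.0001,-0.0019,-0.0194,-0.0005,0.0015,-0.003,
0,0,-0.0019,-0.0194,-0.0005,0.0015,-0.003,
0,0,-0.0019,-0.0194,-0.0005,0.0015,-0.003,
0,0,-0.0019,-0.0194,-0.0005,0.0015,-0.003,
0,0.0062,-0.0197,-0.0004,0,0,-0.0659,
0,0.0075,-0.0193,-0.0004,0,0,-0.0659,
0,0.0088,-0.0187,-0.0004,0,0,-0.0659,
0,0.01,-0.0181,-0.0004,0,0,-0.0659,
0,0.0112,-0.0174,-0.0004,0,0,-0.0659,
0,0.0123,-0.0167,-0.0004,0,0,-0.0659,
0,0.0134,-0.0158,-0.0004,0,0,-0.0659,
0,0.0144,-0.0149,-0.0004,0,0,-0.0659,
0,0.0153,-0.0139,-0.0004,0,0,-0.0659,
0,0.0162,-0.0129,-0.0004,0,0,-0.0659,
0,0.017,-0.0118,-0.0004,0,0,-0.0659,
0,0.0178,-0.0106,-0.0004,0,0,-0.0659]
```

Request:
apply_moves --steps '[0,0,-0.002,-0.019,0,0.002,-0.003,0,0,-0.002,-0.019,0,0.002,-0.003,0,0,-0.002,-0.019,0,0.0015,-0.003,0,0,-0.002,-0.019,0,0.0015,-0.003]'

```text
t: 13.95
tool_pos: [423.0, -210.2, 174.7]
orientation: [-0.003, 0.999, 0.039, -0.005]
wrist_force: [0.3, -0.3, -3.1]
grip_width: 17.2
```

Request:
apply_moves --steps '[0,0.006,-0.0197,0,0,0,-0.066,0,0.0075,-0.0193,0,0,0,-0.066,0,0.009,-0.0187,0,0,0,-0.066,0,0.01,-0.018,0,0,0,-0.066,0,0.011,-0.0174,0,0,0,-0.066,0,0.0123,-0.0167,0,0,0,-0.066]'

```text
t: 14.55
tool_pos: [450.1, -86.6, 174.6]
orientation: [-0.005, 0.971, 0.24, -0.004]
wrist_force: [0.1, -0.0, -2.2]
grip_width: 17.2
```

```bash
python3 - <<'E'
from plan import *
st();rows([((482,30,185),319.8,7)],0)
E
```

```text
t 14.55 pos [450.1 -86.6 174.6] yaw 297.75 z [-0.011  0.007 -1.   ] F [ 0.14 -0.01 -2.24] grip 17.2 q6 [ 0.24 -0.34 -0.29 -0.01 -1.63  1.81]
[
0,0.0118,-0.0126,-0.0014,-0.0017,0.0006,-0.055,
0,0.0125,-0.012,-0.0014,-0.0017,0.0006,-0.055,
0,0.0131,-0.0113,-0.0015,-0.0017,0.0006,-0.055,
0,0.0137,-0.0105,-0.0015,-0.0017,0.0006,-0.055,
0,0.0143,-0.0098,-0.0015,-0.0017,0.0006,-0.055,
0,0.0148,-0.0089,-0.0015,-0.0017,0.0006,-0.055,
0,0.0152,-0.0081,-0.0015,-0.0017,0.0006,-0.055]
```

Request:
apply_moves --steps '[0,0.012,-0.0126,-0.0015,-0.0017,0.0006,-0.055,0,0.0125,-0.012,-0.0015,-0.0017,0.0006,-0.055,0,0.013,-0.0113,-0.0015,-0.0017,0.0006,-0.055,0,0.0137,-0.0105,-0.0015,-0.0017,0.0006,-0.055,0,0.0143,-0.0098,-0.0015,-0.0017,0.0006,-0.055,0,0.0148,-0.009,-0.0015,-0.0017,0.0006,-0.055,0,0.015,-0.008,-0.0015,-0.0017,0.0006,-0.055,0,0,0,0,0,0,0]'

```text
t: 15.35
tool_pos: [479.1, 37.7, 178.4]
orientation: [-0.002, 0.903, 0.431, -0.005]
wrist_force: [0.3, -0.6, -3.3]
grip_width: 17.3
```

```bash
cat >> plan.py <<'E'
def small(tag,c0,z0,z1):
    for n in('top','side'):
        P=cloud(n,np.load(f'{n}_{tag}.npy')).reshape(-1,3)
        r=np.hypot(*(P[:,:2]-c0).T);Q=P[(r<66)&(r>44)&(P[:,2]>z0)&(P[:,2]<z1)]
        if len(Q)<15: print(n,'few',len(Q));continue
        c,_,res=circ(Q,57,True)
        a=np.degrees(np.arctan2(Q[:,1]-c[1],Q[:,0]-c[0]))%360;rr=np.hypot(*(Q[:,:2]-c[:2]).T)
        k=abs(rr-57)<3
        A=np.c_[Q[k][:,:2]-c[:2],np.ones(k.sum())];pl=least_squares(lambda p:A@p-Q[k][:,2],[0,0,150],loss='soft_l1').x
        print(n,'small c',c.round(1),'n',len(Q),'res',round(float(res),2),'plane',pl.round(3),'arc',np.percentile(a,[5,50,95]).round(),'rimz',[(t,round(float(np.percentile(Q[(a>=t)&(a<t+20)][:,2],90)))) for t in range(0,360,20) if ((a>=t)&(a<t+20)).sum()>3])
        try: print('   SH',{k:np.round(x,1) for k,x in handle(P,c[:2],z0-40,205,255,84,190).items()})
        except Exception as e: print(e)
E
python3 - <<'E'
from plan import *
st();look('n',(130,300,130,340),(180,300,220,360));small('n',(551,110),205,260)
E
```

```text
t 15.35 pos [479.1  37.7 178.4] yaw 321.01 z [-0.011 -0.    -1.   ] F [ 0.3  -0.57 -3.34] grip 17.3 q6 [ 0.5  -0.27 -0.23 -0.01 -1.62  1.97]
top few 0
side small c [545.9 118.2  57. ] n 400 res 1.13 plane [-2.5000e-02 -1.6000e-02  2.1731e+02] arc [ 27. 223. 326.] rimz [(0, 224), (20, 223), (40, 226), (60, 223), (80, 223), (100, 219), (160, 230), (180, 229), (200, 227), (220, 229), (240, 228), (260, 227), (280, 226), (300, 222), (320, 227), (340, 226)]
   SH {'ang': np.float64(157.9), 'bear': np.float64(222.6), 'n': np.int64(4), 'off': np.float64(90.7), 'zat': np.float64(212.0), 'slope': np.float64(-5.4), 'p': array([478.9,  48.5]), 'rmax': np.float64(101.7)}
```

View pics/side_nz.png

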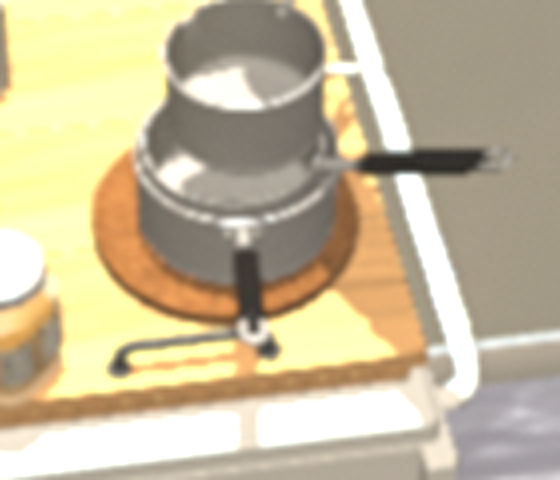

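View pics/top_nz.png

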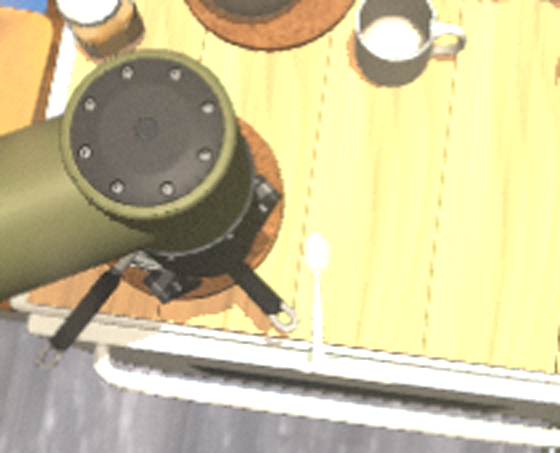

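```bash
python3 - <<'E'
from plan import *
P=cloud('top',np.load('top_n.npy')).reshape(-1,3)
k=(P[:,0]>400)&(P[:,0]<465)&(P[:,1]>-60)&(P[:,1]<40)&(P[:,2]>170)&(P[:,2]<260);Q=P[k];print(len(Q),Q.mean(0).round(1));vx,vy,x,y=cv2.fitLine(Q[:,:2].astype(np.float32),cv2.DIST_HUBER,0,.01,.01).ravel();print(np.degrees(np.arctan2(vy,vx))%180+180,x,y)
for lo in range(170,260,10): print(lo,Q[(Q[:,2]>lo)&(Q[:,2]<lo+10)].mean(0).round(1) if ((Q[:,2]>lo)&(Q[:,2]<lo+10)).any() else '')
rows([((483.5,32.8,150),319.9,4)],0)
E
```

```text
95 [455.5   9.9 253.8]
250.75723 456.40887 11.738373
170 
180 
190 
200 
210 
220 [460.9  38.5 222.3]
230 
240 [459.2  20.9 247.7]
250 [454.8   7.8 255.2]
[
0,0.0001,0.0015,0.0071,-0.002,0.0019,0.0041,
0,0.0001,0.0015,0.0071,-0.002,0.0019,0.0041,
0,0.0001,0.0015,0.0071,-0.002,0.0019,0.0041,
0,0.0001,0.0015,0.0071,-0.002,0.0019,0.0041]
```

Request:
apply_moves --steps '[0,0,0.0015,0.005,-0.002,-0.008,0.004,0,0,0.0015,0.006,-0.002,-0.008,0.004,0,0,0.0015,0.006,-0.002,-0.008,0.004,0,0,0.0015,0.005,-0.002,-0.006,0.004,0,0,0,0,0,0,0]'

```text
t: 15.95
tool_pos: [482.6, 29.7, 153.2]
orientation: [0.009, 0.908, 0.419, -0.019]
wrist_force: [-0.9, 1.7, -2.8]
grip_width: 16.8
```

```bash
python3 - <<'E'
from plan import *
st();look('o',(130,300,130,340),(180,300,220,360));small('o',(551,112),185,235)
E
```

```text
t 15.95 pos [482.6  29.7 153.2] yaw 319.58 z [-0.027 -0.032 -0.999] F [-0.92  1.71 -2.77] grip 16.8 q6 [ 0.49 -0.25 -0.26  0.02 -1.59  1.94]
top few 0
side small c [551.6 111.7  57. ] n 313 res 1.19 plane [-3.00000e-02 -2.70000e-02  1.94226e+02] arc [ 36. 215. 326.] rimz [(0, 196), (20, 198), (40, 197), (60, 196), (80, 198), (100, 197), (120, 199), (140, 201), (160, 202), (180, 201), (200, 203), (220, 204), (240, 201), (260, 201), (280, 200), (300, 197), (320, 198), (340, 199)]
   SH {'ang': np.float64(140.4), 'bear': np.float64(228.7), 'n': np.int64(110), 'off': np.float64(95.3), 'zat': np.float64(217.6), 'slope': np.float64(10.5), 'p': array([487.6,  39.9]), 'rmax': np.float64(115.2)}
```

View pics/side_oz.png

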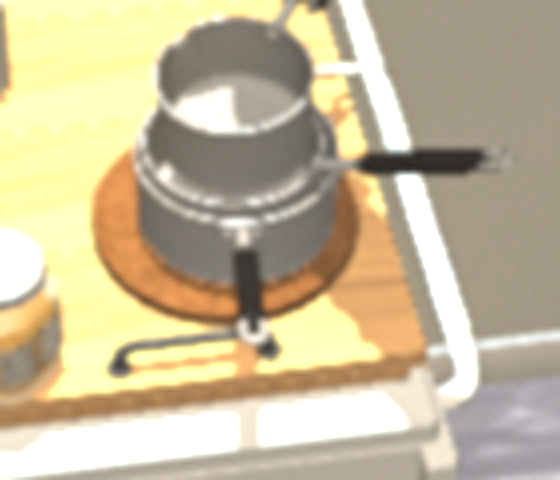

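Request:
apply_moves --steps '[0,0.0015,0,0,0,0.027,0,0,0.0015,0,0.002,0,0.027,0,0,0.0015,0,0.002,0,0.027,0,0,0,0,0,0,0,0]'

```text
t: 16.45
tool_pos: [486.5, 33.7, 151.2]
orientation: [-0.01, 0.907, 0.419, 0.023]
wrist_force: [0.5, -0.5, -3.2]
grip_width: 17.0
```

```bash
python3 - <<'E'
from plan import *
st();look('p',(130,300,130,340),(180,300,220,360));small('p',(551,112),185,235)
E
```

```text
t 16.45 pos [486.5  33.7 151.2] yaw 319.6 z [ 0.034  0.037 -0.999] F [ 0.55 -0.53 -3.21] grip 17.0 q6 [ 0.47 -0.3  -0.3  -0.02 -1.53  1.97]
top small c [554.  109.8  57. ] n 24 res 0.73 plane [  0.26    0.329 181.956] arc [46. 62. 71.] rimz [(40, 209), (60, 207)]
   SH {'ang': np.float64(270.0), 'bear': np.float64(232.2), 'n': np.int64(1), 'off': np.float64(-85.3), 'zat': np.float64(222.8), 'slope': np.float64(38.3), 'p': array([ 4.687e+02, -1.000e-01]), 'rmax': np.float64(139.1)}
side small c [553.  112.8  57. ] n 475 res 1.27 plane [-1.00000e-02  8.00000e-03  1.97121e+02] arc [ 28. 178. 324.] rimz [(0, 206), (20, 205), (40, 206), (60, 207), (80, 206), (100, 206), (120, 205), (140, 206), (160, 206), (180, 206), (200, 205), (220, 204), (240, 205), (260, 205), (280, 204), (300, 201), (320, 207), (340, 207)]
   SH {'ang': np.float64(141.4), 'bear': np.float64(229.1), 'n': np.int64(123), 'off': np.float64(96.2), 'zat': np.float64(219.7), 'slope': np.float64(15.0), 'p': array([488.5,  39.4]), 'rmax': np.float64(122.5)}h.py:34: RankWarning: Polyfit may be poorly conditioned
  zf=np.polyfit(r[k],Q[:,2],1)
```

View pics/side_pz.png

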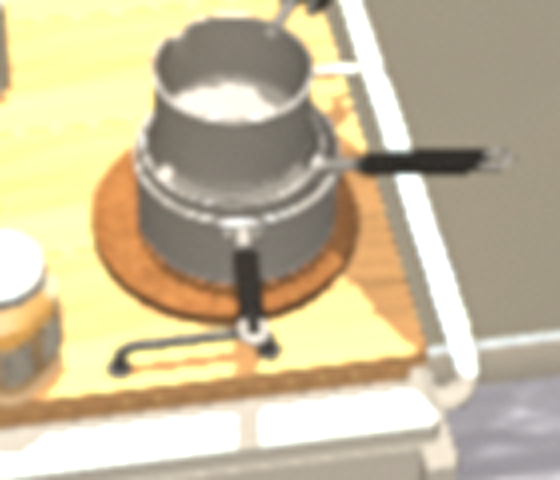

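Level now, with the pan centre within 1.5 mm of the medium pan's. Lowering in stages.

Request:
apply_moves --steps '[0,-0.001,0,0.008,0,0,0,0,-0.001,0,0.01,0,0,0,0,-0.0008,0,0.01,0,0,0,0,0,0,0,0,0,0]'

```text
t: 16.95
tool_pos: [485.2, 32.5, 119.8]
orientation: [-0.009, 0.907, 0.42, 0.021]
wrist_force: [0.2, 0.3, -3.0]
grip_width: 17.1
```

```bash
python3 - <<'E'
from plan import *
st();look('q',(130,300,130,340),(180,300,220,360));small('q',(551,112),152,200)
E
```

```text
t 16.95 pos [485.2  32.5 119.8] yaw 319.63 z [ 0.031  0.035 -0.999] F [ 0.24  0.28 -2.95] grip 17.1 q6 [ 0.47 -0.3  -0.36 -0.02 -1.47  1.97]
top small c [551.  108.7  57. ] n 57 res 0.97 plane [  0.182   0.167 158.03 ] arc [32. 56. 73.] rimz [(20, 176), (40, 175), (60, 175)]
   SH {'ang': np.float64(232.9), 'bear': np.float64(229.1), 'n': np.int64(171), 'off': np.float64(-10.7), 'zat': np.float64(196.7), 'slope': np.float64(9.2), 'p': array([445.7, -12. ]), 'rmax': np.float64(189.5)}
side small c [552.  111.5  57. ] n 494 res 1.17 plane [-1.40000e-02  1.70000e-02  1.64664e+02] arc [ 29. 181. 320.] rimz [(0, 177), (20, 175), (40, 175), (60, 174), (80, 175), (100, 175), (120, 173), (140, 177), (160, 175), (180, 174), (200, 173), (220, 172), (240, 173), (260, 171), (280, 174), (300, 168), (320, 174), (340, 177)]
   SH {'ang': np.float64(319.9), 'bear': np.float64(230.0), 'n': np.int64(295), 'off': np.float64(-97.1), 'zat': np.float64(205.1), 'slope': np.float64(15.2), 'p': array([487.2,  33.6]), 'rmax': np.float64(188.8)}
```

View pics/side_qz.png

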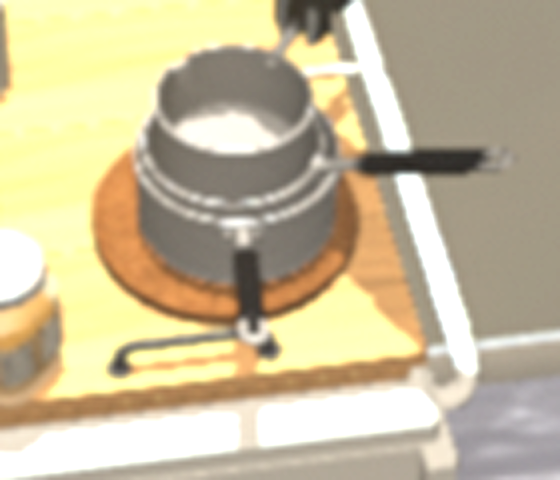

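Request:
apply_moves --steps '[0,-0.0005,0,0.008,0,0,0,0,-0.0005,0,0.008,0,0,0,0,-0.0003,0,0.006,0,0,0,0,0,0,0,0,0,0]'

```text
t: 17.45
tool_pos: [486.3, 32.5, 98.2]
orientation: [-0.009, 0.907, 0.42, 0.023]
wrist_force: [-0.3, -0.7, -3.1]
grip_width: 17.0
```

```bash
python3 - <<'E'
from plan import *
st();look('r',(130,300,130,340),(180,300,220,360));small('r',(551,112),132,175)
E
```

```text
t 17.45 pos [486.3  32.5  98.2] yaw 319.64 z [ 0.034  0.035 -0.999] F [-0.34 -0.69 -3.12] grip 17.0 q6 [ 0.47 -0.3  -0.4  -0.02 -1.43  1.97]
top small c [551.2 109.2  57. ] n 87 res 0.84 plane [-9.90000e-02 -1.35000e-01  1.59458e+02] arc [17. 49. 77.] rimz [(0, 155), (20, 155), (40, 154), (60, 154)]
   SH {'ang': np.float64(246.3), 'bear': np.float64(229.3), 'n': np.int64(173), 'off': np.float64(-47.0), 'zat': np.float64(182.1), 'slope': np.float64(-7.0), 'p': array([446.5,  -8.8]), 'rmax': np.float64(189.6)}
side small c [552.7 111.7  57. ] n 456 res 1.25 plane [-9.00000e-03  1.50000e-02  1.43623e+02] arc [ 29. 179. 325.] rimz [(0, 155), (20, 154), (40, 153), (60, 154), (80, 153), (100, 154), (120, 152), (140, 154), (160, 154), (180, 152), (200, 152), (220, 151), (240, 152), (260, 153), (280, 152), (300, 148), (320, 153), (340, 155)]
   SH {'ang': np.float64(318.5), 'bear': np.float64(230.8), 'n': np.int64(407), 'off': np.float64(-96.9), 'zat': np.float64(186.8), 'slope': np.float64(4.8), 'p': array([489.1,  32.9]), 'rmax': np.float64(189.7)}
```

View pics/side_rz.png

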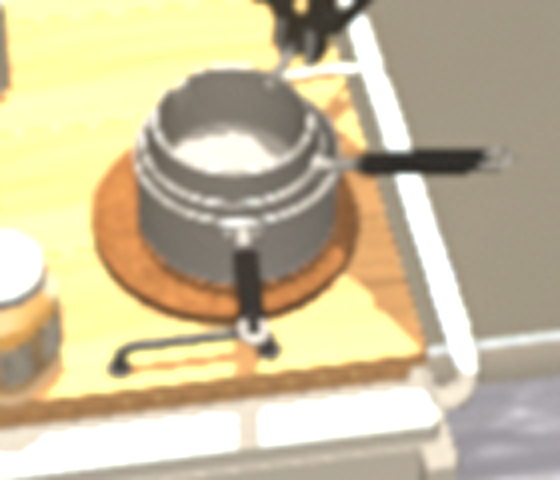

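Request:
apply_moves --steps '[0,-0.0006,0,0.004,0,0,0,0,-0.0006,0,0.004,0,0,0]'

```text
t: 17.75
tool_pos: [487.1, 32.0, 92.1]
orientation: [-0.008, 0.907, 0.42, 0.025]
wrist_force: [-0.1, 0.0, -2.7]
grip_width: 17.2
```

Request:
apply_moves --steps '[0,-0.0003,0,0.002,0,0,0,0,-0.0003,0,0.002,0,0,0]'

```text
t: 17.95
tool_pos: [486.7, 31.6, 87.5]
orientation: [-0.008, 0.907, 0.42, 0.025]
wrist_force: [0.3, -0.5, -2.7]
grip_width: 17.1
```

Request:
apply_moves --steps '[0,-0.0003,0,0.002,0,0,0]'

```text
t: 18.05
tool_pos: [486.6, 31.5, 85.3]
orientation: [-0.008, 0.907, 0.42, 0.025]
wrist_force: [-0.7, -0.9, -3.1]
grip_width: 17.1
```

```bash
python3 - <<'E'
from plan import *
st();look('s',(130,300,130,340),(180,300,220,360));small('s',(551,112),128,165)
E
```

```text
t 18.05 pos [486.6  31.5  85.3] yaw 319.64 z [ 0.038  0.036 -0.999] F [-0.67 -0.89 -3.08] grip 17.1 q6 [ 0.47 -0.3  -0.42 -0.02 -1.4   1.97]
top small c [552.  109.4  57. ] n 135 res 2.15 plane [3.60000e-02 2.10000e-02 1.37239e+02] arc [ 8. 48. 85.] rimz [(0, 142), (20, 142), (40, 141), (60, 142), (80, 141), (340, 143)]
   SH {'ang': np.float64(271.0), 'bear': np.float64(229.0), 'n': np.int64(179), 'off': np.float64(-109.9), 'zat': np.float64(178.2), 'slope': np.float64(-24.0), 'p': array([446.1,  -5. ]), 'rmax': np.float64(189.9)}
side small c [552.1 110.8  57. ] n 288 res 1.47 plane [8.000e-03 1.400e-02 1.355e+02] arc [ 27. 181. 321.] rimz [(0, 141), (20, 142), (40, 141), (60, 143), (80, 141), (100, 141), (120, 140), (140, 138), (160, 140), (180, 141), (200, 137), (220, 139), (240, 137), (260, 139), (280, 138), (300, 138), (320, 141), (340, 142)]
   SH {'ang': np.float64(319.6), 'bear': np.float64(230.5), 'n': np.int64(479), 'off': np.float64(-96.9), 'zat': np.float64(178.0), 'slope': np.float64(1.2), 'p': array([488.4,  33.9]), 'rmax': np.float64(189.2)}
```

View pics/side_sz.png

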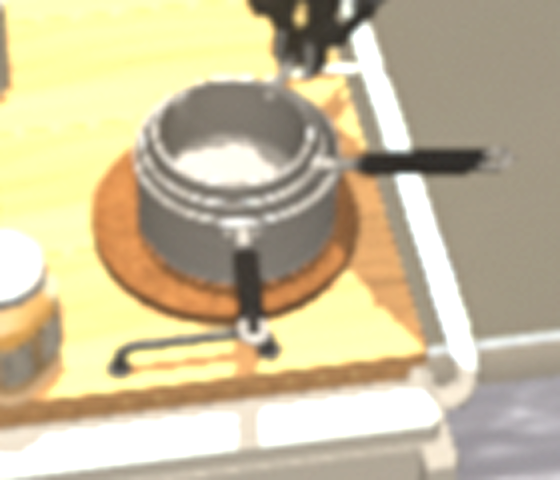

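Request:
apply_moves --steps '[0,-0.0003,0,0.0015,0,0,0]'

```text
t: 18.25
tool_pos: [486.4, 31.3, 83.8]
orientation: [-0.008, 0.907, 0.42, 0.025]
wrist_force: [0.3, -0.2, -2.5]
grip_width: 17.1
```

Request:
apply_moves --steps '[0,-0.0003,0,0.0015,0,0,0]'

```text
t: 18.35
tool_pos: [486.3, 31.1, 82.3]
orientation: [-0.008, 0.907, 0.42, 0.025]
wrist_force: [0.2, 0.1, -3.5]
grip_width: 17.3
```

Request:
apply_moves --steps '[0,-0.0003,0,0.001,0,0,0]'

```text
t: 18.45
tool_pos: [486.4, 30.8, 81.6]
orientation: [-0.008, 0.907, 0.42, 0.025]
wrist_force: [-2.1, -1.0, 1.3]
grip_width: 17.0
```

```bash
python3 - <<'E'
from plan import *
st();look('t',(130,300,130,340),(180,300,220,360));small('t',(551,112),126,165)
E
```

```text
t 18.45 pos [486.4  30.8  81.6] yaw 319.65 z [ 0.038  0.036 -0.999] F [-2.14 -0.98  1.34] grip 17.0 q6 [ 0.47 -0.3  -0.43 -0.01 -1.39  1.97]
top small c [551.2 111.6  57. ] n 140 res 4.6 plane [7.00000e-03 2.20000e-02 1.35675e+02] arc [  8.  49. 102.] rimz [(0, 141), (20, 137), (40, 141), (60, 140), (80, 138), (340, 138)]
   SH {'ang': np.float64(272.9), 'bear': np.float64(229.4), 'n': np.int64(187), 'off': np.float64(-113.0), 'zat': np.float64(178.7), 'slope': np.float64(-31.9), 'p': array([445.2,  -0.7]), 'rmax': np.float64(190.0)}
side small c [551.8 110.7  57. ] n 291 res 1.55 plane [8.00000e-03 1.50000e-02 1.33578e+02] arc [ 24. 148. 324.] rimz [(0, 138), (20, 140), (40, 138), (60, 139), (80, 136), (100, 136), (120, 137), (140, 137), (160, 141), (180, 136), (200, 136), (220, 135), (240, 137), (260, 137), (280, 138), (300, 136), (320, 138), (340, 140)]
   SH {'ang': np.float64(318.3), 'bear': np.float64(229.9), 'n': np.int64(506), 'off': np.float64(-97.3), 'zat': np.float64(179.8), 'slope': np.float64(4.7), 'p': array([487.6,  34.2]), 'rmax': np.float64(183.4)}
```

View pics/side_tz.png

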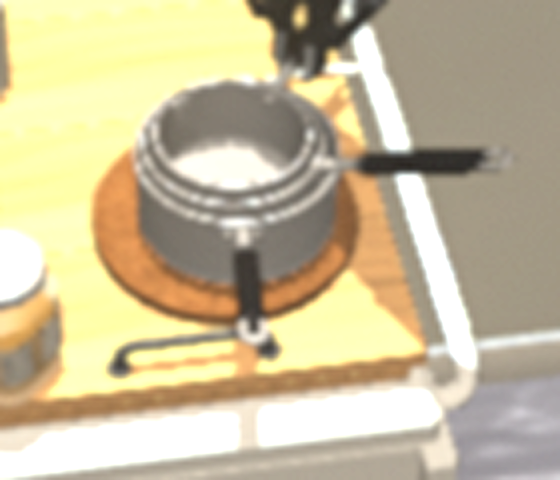

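View pics/top_tz.png

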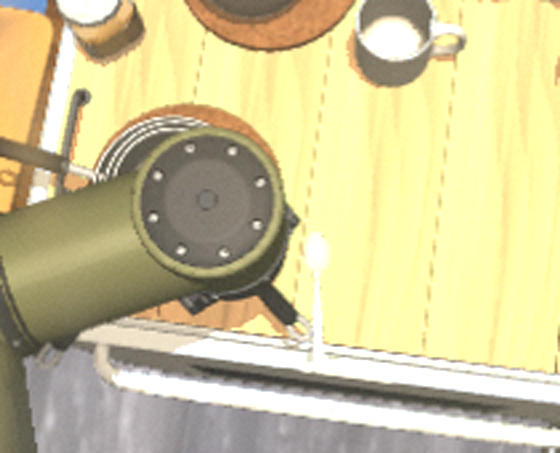

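Request:
apply_moves --steps '[0,-0.0006,0,-0.0005,0,-0.011,0,0,-0.0006,0,-0.0005,0,-0.011,0]'

```text
t: 18.75
tool_pos: [485.9, 30.1, 83.2]
orientation: [-0.003, 0.908, 0.42, 0.015]
wrist_force: [0.5, 0.1, -1.7]
grip_width: 17.0
```

```bash
python3 - <<'E'
from plan import *
st();look('u',(130,300,130,340),(180,300,220,360));small('u',(551,112),126,165)
E
```

```text
t 18.75 pos [485.9  30.1  83.2] yaw 319.63 z [ 0.025  0.019 -1.   ] F [ 0.46  0.06 -1.67] grip 17.0 q6 [ 0.47 -0.28 -0.41 -0.01 -1.41  1.97]
top small c [620.1 198.5  57. ] n 79 res 3.76 plane [-0.468 -0.62  90.263] arc [207. 233. 262.] rimz [(200, 137), (220, 138), (240, 136), (260, 132)]
OpenCV(4.12.0) /io/opencv/modules/imgproc/src/linefit.cpp:50: error: (-215:Assertion failed) count > 0 in function 'fitLine2D_wods'

side small c [552.3 110.5  57. ] n 272 res 1.69 plane [1.10000e-02 1.10000e-02 1.32425e+02] arc [ 29. 175. 325.] rimz [(0, 140), (20, 137), (40, 137), (60, 135), (80, 135), (100, 135), (120, 134), (140, 136), (160, 136), (180, 136), (200, 135), (220, 137), (240, 136), (260, 135), (280, 136), (300, 139), (320, 136), (340, 140)]
   SH {'ang': np.float64(319.3), 'bear': np.float64(230.0), 'n': np.int64(482), 'off': np.float64(-96.2), 'zat': np.float64(174.6), 'slope': np.float64(-3.0), 'p': array([489.3,  34.4]), 'rmax': np.float64(189.9)}
```

Request:
apply_moves --steps '[0,0,0,0.001,0,0,0,0.25,0,0,0,0,0,0,0.35,0,0,0,0,0,0,0.5,0,0,0,0,0,0,0.5,0,0,0,0,0,0]'

```text
t: 19.35
tool_pos: [487.3, 30.4, 83.8]
orientation: [-0.003, 0.907, 0.42, 0.017]
wrist_force: [0.2, 0.3, -0.6]
grip_width: 43.0
```

```bash
python3 - <<'E'
from plan import *
st();look('v',(130,300,130,340),(180,300,220,360));small('v',(551,112),126,165)
E
```

```text
t 19.35 pos [487.3  30.4  83.8] yaw 319.66 z [ 0.028  0.019 -0.999] F [ 0.21  0.31 -0.64] grip 43.0 q6 [ 0.47 -0.28 -0.41 -0.   -1.41  1.97]
top small c [619.9 198.8  57. ] n 75 res 3.14 plane [-0.491 -0.634 89.158] arc [207. 233. 261.] rimz [(200, 137), (220, 137), (240, 137), (260, 131)]
OpenCV(4.12.0) /io/opencv/modules/imgproc/src/linefit.cpp:50: error: (-215:Assertion failed) count > 0 in function 'fitLine2D_wods'

side small c [552.7 111.3  57. ] n 265 res 1.72 plane [-6.00000e-03  7.00000e-03  1.32554e+02] arc [ 24. 164. 321.] rimz [(0, 139), (20, 135), (40, 138), (60, 136), (80, 137), (100, 134), (120, 136), (140, 137), (160, 137), (180, 136), (200, 135), (220, 135), (240, 135), (260, 136), (280, 135), (300, 135), (320, 138), (340, 137)]
   SH {'ang': np.float64(139.4), 'bear': np.float64(228.8), 'n': np.int64(471), 'off': np.float64(97.1), 'zat': np.float64(161.0), 'slope': np.float64(-17.6), 'p': array([487.8,  34.9]), 'rmax': np.float64(189.2)}
```

View pics/side_vz.png

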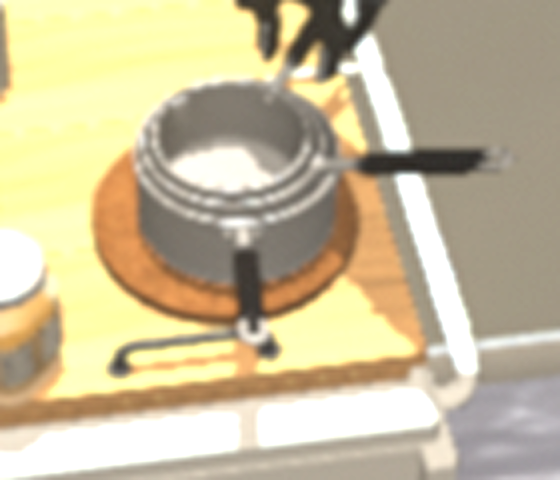

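Request:
apply_moves --steps '[0.5,0,0,-0.01,0,0,0,0.5,0,0,-0.02,0,0,0,0.5,0,0,-0.03,0,-0.01,0,0.5,0,0,-0.04,0,-0.01,0,0.5,0,0,-0.04,0,-0.01,0]'

```text
t: 19.95
tool_pos: [481.1, 27.3, 224.6]
orientation: [0.003, 0.908, 0.42, -0.002]
wrist_force: [1.0, 0.9, 1.5]
grip_width: 42.7
```

```bash
python3 - <<'E'
from plan import *
st();rows([((400,-230,225),290,8)],.5)
E
```

```text
t 19.95 pos [481.1  27.3 224.6] yaw 319.63 z [-0.001 -0.007 -1.   ] F [1.02 0.94 1.53] grip 42.7 q6 [ 0.48 -0.27 -0.15  0.01 -1.7   1.96]
[
0.5,-0.0311,0.0131,0.0002,0.0006,0.0007,0.0646,
0.5,-0.0302,0.0151,0.0002,0.0006,0.0007,0.0646,
0.5,-0.0291,0.017,0.0001,0.0006,0.0007,0.0646,
0.5,-0.028,0.0189,0.0001,0.0006,0.0007,0.0646,
0.5,-0.0267,0.0206,0.0001,0.0006,0.0007,0.0646,
0.5,-0.0253,0.0223,0,0.0006,0.0007,0.0646,
0.5,-0.0238,0.0239,0,0.0006,0.0007,0.0646,
0.5,-0.0222,0.0254,0,0.0006,0.0007,0.0646]
```

Request:
apply_moves --steps '[0.5,-0.031,0.013,0,0,0,0.065,0.5,-0.03,0.015,0,0,0,0.065,0.5,-0.029,0.017,0,0,0,0.065,0.5,-0.028,0.019,0,0,0,0.065,0.5,-0.0267,0.0206,0,0,0,0.065,0.5,-0.025,0.0223,0,0,0,0.065,0.5,-0.024,0.024,0,0,0,0.065,0.5,-0.022,0.025,0,0,0,0.065,0.5,0,0,0,0,0,0]'

```text
t: 20.85
tool_pos: [397.4, -237.9, 241.6]
orientation: [0.005, 0.987, 0.163, 0.009]
wrist_force: [-0.6, 0.7, 0.0]
grip_width: 42.7
```

```bash
python3 - <<'E'
from plan import *
st();look('w',(100,300,100,350),(180,300,220,360));small('w',(551,111),128,150);meas('w',140,175)
a=cv2.imread('pics/top_w.png');b=cv2.imread('pics/top0.png')
T=cloud('top',np.load('top_w.npy'))
E
```

```text
t 20.85 pos [ 397.4 -237.9  241.6] yaw 288.78 z [ 0.019 -0.007 -1.   ] F [-0.63  0.71  0.02] grip 42.7 q6 [-0.1  -0.34 -0.17  0.01 -1.72  2.  ]
top small c [552.4 109.4  57. ] n 212 res 1.79 plane [-1.80000e-02 -1.60000e-02  1.35238e+02] arc [ 10.  90. 348.] rimz [(0, 137), (20, 137), (40, 138), (60, 137), (80, 137), (100, 136), (120, 137), (140, 136), (280, 138), (300, 135), (320, 137), (340, 137)]
OpenCV(4.12.0) /io/opencv/modules/imgproc/src/linefit.cpp:50: error: (-215:Assertion failed) count > 0 in function 'fitLine2D_wods'

side small c [552.6 110.8  57. ] n 219 res 1.67 plane [ 5.00000e-03 -2.00000e-03  1.33598e+02] arc [ 30. 188. 327.] rimz [(0, 138), (20, 138), (40, 137), (60, 138), (80, 138), (100, 137), (120, 136), (140, 138), (160, 136), (180, 135), (200, 136), (220, 137), (240, 137), (260, 136), (280, 136), (300, 138), (320, 135), (340, 139)]
   SH {'ang': np.float64(227.9), 'bear': np.float64(228.9), 'n': np.int64(177), 'off': np.float64(2.6), 'zat': np.float64(157.6), 'slope': np.float64(17.7), 'p': array([466.1,  10.1]), 'rmax': np.float64(188.0)}
top med c [546.5 107
[... 272 characters left out ...]
{'ang': np.float64(83.8), 'bear': np.float64(84.1), 'n': np.int64(293), 'off': np.float64(0.7), 'zat': np.float64(141.4), 'slope': np.float64(17.6), 'p': array([563.9, 263.8]), 'rmax': np.float64(204.8)}
side med c [552.6 115.   61.5] plane [-1.40000e-02 -6.00000e-03  1.23323e+02] MH {'ang': np.float64(156.6), 'bear': np.float64(155.2), 'n': np.int64(228), 'off': np.float64(-3.7), 'zat': np.float64(148.2), 'slope': np.float64(16.2), 'p': array([421.5, 173.8]), 'rmax': np.float64(194.7)}
  LH {'ang': np.float64(82.8), 'bear': np.float64(83.7), 'n': np.int64(146), 'off': np.float64(2.2), 'zat': np.float64(142.5), 'slope': np.float64(15.6), 'p': array([567.1, 273.3]), 'rmax': np.float64(201.8)}
```

View pics/top_wz.png

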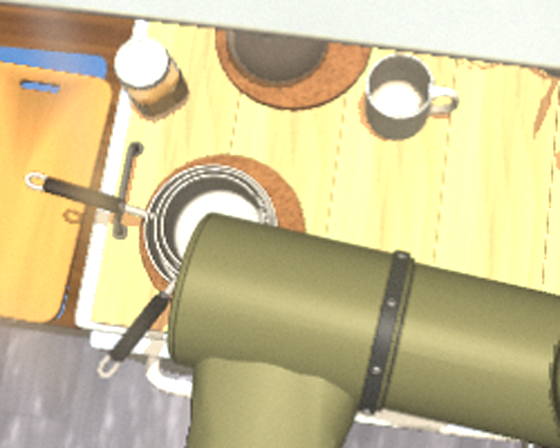

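View pics/side_wz.png

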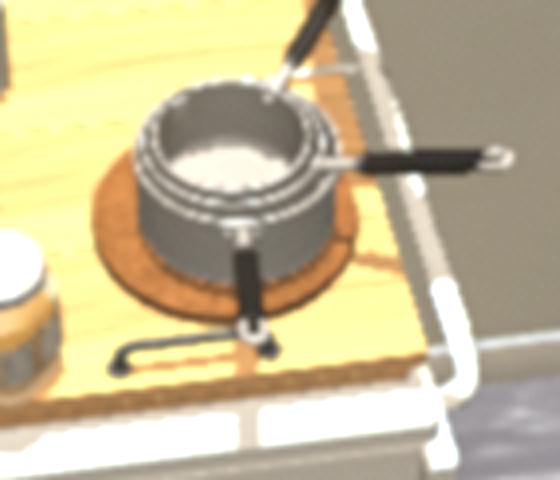

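View pics/side_w.png

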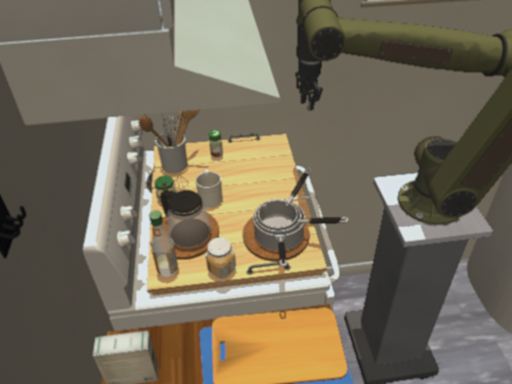

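All three sit flat, so I'm handing in.

```bash
python3 - <<'E'
from plan import *
print(bot.job_done());st()
E
```

```text
the job is handed in; nothing more can be done
None
the job is handed in; nothing more can be done
```

The three pans are nested with their handles fanned out, and I handed the job in at about 21 s of the 51 s allowed.

- **Medium pan:** I pushed its handle with shut fingers from about 116° to 155° until it dropped into the large pan's lip. The push stayed below about 2 N. The handle fell by about 9.5 mm to its seated height, and the rim read level. The large handle stayed at about 83.5° throughout, so I saw no sign of the large pan turning or shifting.
- **Small pan:** I gripped it by its handle, carried it over and turned it 46°. I levelled it, lowered it into the medium pan with the neck over the lip at about 229°, and let go once it touched down lightly.
- **Last check, arm well clear:** The small rim reads level at 135–139 mm (136 expected). Its handle sits at 228–229° at seated height. The medium and large handles had not moved.

**Disagreements and gaps:**
- The real fingertips sat about 37 mm above the reported tool position, both in the cameras and when I tried to touch the handle. I worked from the cameras.
- My fits of the medium rim in the last pictures were off, because the small rim mixed into them. For the medium pan I relied on its handle angle and height.
- In the last top view the arm hid the small pan's handle and the spoon. I checked that handle from the side only.
- I checked the spoon, mug and jars only by eye. I saw none of them move, and no move went near them.

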